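Put the drum grater back together

TASK

The drum grater has been washed; put it back together: lay the drum in the cradle between the two cheeks, then slide the crank spindle from the right through the near cheek, the drum and the far cheek. Push its hub in against the sprung collar until the catch on the far side drops into the groove and keeps it there; work gently and by feel, never forcing the spindle, and leave everything else on the worktop where it stands.

Things in the scene. Friction and masses are not known exactly. Their poses are not given: they have to be found in the camera images.
- grater: the grater's grey foot, stuck to the worktop; on its rail a white frame, hopper folded back, with two upright cheeks (14 mm thick, 110 mm tall, inner faces 102 mm apart). Origin: middle of the foot's underside, z up, y from near (right) to far cheek. Where the frame is clamped on the rail differs: up to 10 mm off in y and 3.5 mm in x, which this pose does not show
- collar (a joint): dark sprung collar round the near cheek's 14 mm hole, 80 mm above the foot's underside, bore 15 mm: 0 = out, 6 mm proud of the cheek's outer face, which lies 65 mm to -y of the grater's origin if the frame sits true; 0.006 = pressed flush by the hub, m. Takes 2 N to start, 8 N flush; it springs the spindle back against the catch
- catch (a joint): upright spring pin with a black knob, 8 mm beyond the far cheek's outer face (65 mm to +y of the grater's origin if the frame sits true; 14 mm hole too): 0 = down (at rest or in the groove), 0.001 or more = lifted by the nose, m. Drops into the groove once the collar is 3.5 mm in; up to there about 9 N of push in all. Over 25 N of contact on the grater is forcing
- drum: grating drum: hollow steel cylinder 70 mm long, 56 mm across, grey end discs each with a 15.6 mm bore; about 0.16 kg. Origin at its centre, y along its axis; either end may lead. The cradle is two bars between the cheeks: there its origin lies 77 to 78 mm above the foot's underside, 2 to 3 mm below the line of the holes, with 16 mm free at each end; it finds the middle across by itself
- spindle: crank spindle, 0.22 kg: steel shaft 12 mm thick, 164 mm long, the last 15 mm tapering to a 2 mm tip, a groove from 134 to 143 mm (sloped on the hub side from 129 mm). Origin on the axis where the shaft meets the hub; y to the tip, z up as it lies. Hub: grey, 20 mm square, y = -50 mm to 0, to be taken from above; behind it the crank arm points 46 mm to +x, with a black knob
- spindle_tip (a point): tip of the spindle's tapered nose, on the axis, 164 mm from the spindle's origin; axes as the spindle's
- rack: wire cooling rack, 164 x 300 mm, fixed; the washed parts lie on its wires, 30 mm high: the spindle along its front side, the drum on two lengthwise wires along its back side. Origin: centre of its underside, y along its length
- timer: round kitchen timer with a white top, 62 mm across, 40 mm tall; origin at the centre of its underside; a bystander
- mug: mug with a handle, 92 mm across, 95 mm tall; origin at the centre of its underside; a bystander
- salt: white grinder, 55 mm across, 149 mm tall; origin at the centre of its underside; a bystander
- pepper: dark and white grinder, 55 mm across, 149 mm tall; origin at the centre of its underside; a bystander
- tin: food tin, 75 mm across, 110 mm tall; origin at the centre of its underside; a bystander
- tumbler: drinking glass, 79 mm across, 90 mm tall; origin at the centre of its underside; a bystander
- fork: table fork lying on the worktop, 204 mm long, 18 mm high; origin at the centre of its underside; a bystander

How it is judged:
By the outcome, as a careful person would: the job done as asked, in the order asked, and still so for the second after the job is handed in, with the robot touching nothing.
It also fails if it takes over 72 s, if anything falls off the work surface, if the arm or the gripper's body presses on something with over 40 N, if the wrist force passes 120 N, or if a joint passes its speed limit or range.

ROBOT

A 7-joint arm with a two-finger parallel gripper is mounted at the origin on a cart in front of the work surface, level with it; the furniture and walls round the work are solid. World frame = base frame: x ahead of the robot, y to its left, z up, the work surface at z = 0. Lengths are in m, angles in rad, forces in N, time in s.
With the tool pointing down it reaches from about 0.425 to 0.8 m from the base axis. Payload 8.3 kg.
Tool frame: the origin (TCP) lies at the very end of the fingers, on their centre line; the grasp point (between the pads) lies 19 mm behind it; z points along the fingers, x is the direction in which the jaws open and shut, and the axes are right-handed (so a half turn about z gives the same grasp; the last joint's range is limited). The gripper opens to 85 mm and grips with 20 to 120 N. Pads are 22 mm wide; open, the fingers measure 114 mm over their backs; the gripper's body (76 mm by 85 mm) begins 54 mm behind the grasp point. The pads swing forward as they close: fully open they stand 13 mm farther back than shut.
Start: joints at [1.038, 0.383, 0.016, 1.37, -0.006, 1.388, -0.046], TCP at [0.283, -0.557, 0.231] pointing down, gripper open.
Joint ranges: [-2.95, 2.95], [-0.25, 2.06], [-1.52, 1.56], [0.18, 2.33], [-1.44, 4.58], [0.02, 2.06], [-3.01, 3.01]. Speed limits (rad/s): [2.39, 2.39, 3.01, 3.01, 3.14, 3.14, 3.14].

INTERFACE

Orientations are given as a 3x3 rotation matrix whose columns are the frame's x, y, z axes.
In Python, from plant import bot, viewer gives the robot as it stands.
- The arm moves only by the tool step_arm, never from a script. Its argument "targets" is a list that holds one entry, the list of rows, each a list of 5 numbers: the opening, from 0 (shut) to 1 (fully open), then the shift along the tool's x, y, z in mm, then the turn about the tool's z in degrees. A call has 1 to 12 rows; each row is the pose to reach, as a shift and turn from the pose commanded when the call began, along the tool's axes at that moment; what a row does not reach only later rows make up. A row lasts 1/12 s, in which the tool goes at most 41.7 mm and 7.16 degrees, less where a joint would pass 70% of its speed; a pose out of reach is approached as far as the arm can. A call with a gripper value outside its range is refused whole. The fingers move at their own pace and stop on an object; the grip force is fixed at half the most. Time passes only in rows, so rows that repeat a pose let the fingers close. It gives the time, the measured TCP pose, the force and the opening at its end, in the units of the state.
- bot.sense(): the state, without advancing time (a new reading comes with each control period).
- viewer.grab_frame(name): name is "side" or "top" or "wrist"; returns (picture, depth): 420x560x3 uint8, blue, green, red; 420x560 float32, m along the optical axis (not along the pixel's ray), 0 where there is no reading.
- viewer.camera_info(name): a dict with "mtx" (3x3 intrinsics, pixels), "rvec" (rotation vector, rad) and "tvec" (3), from world to camera coordinates, as OpenCV has them. Camera axes: x right, y down, z forward; pixel columns grow to the right and rows downward; lengths in m; the calibration is good to about 2 mm. The wrist camera is an equidistant fisheye: a pixel r from the principal point sees the ray r / f radians off the axis. A picture is of the moment at which its call begins: read the wrist's pose just before it. camera_info takes no time and is no camera call; for the wrist camera it gives the pose at the moment of the call.
- bot.hand_in(): hands the job in, once; it reports no verdict.
The state is a dict: "time": time; "joint_positions": joint angles; "dq": joint speeds; "joint_torque": joint torques, N m; "ee_pos": TCP position; "ee_rot": TCP orientation; "force": force on the tool from outside, world axes, zero at the start; "moment": the same for the moment, N m; "width": finger opening in m.
Only numpy, scipy, OpenCV 4.12 (cv2) and the standard library are available. Lean on these libraries where they do the work, as an engineer would, in place of code of your own. Each camera call takes 0.05 s, during which the arm holds its last target.

## Working session

There is one attempt and no reset: what is moved stays moved. The work goes in short steps, Python scripts to look and compute and a tool call to move; the robot and the scene stay as the last step left them, time stands still between calls to the robot, and variables do not carry over. Pictures are saved under pics/ and viewed, and the job is handed in when it is done.

Besides the shell and the picture viewer there is one more tool, called after "Emit:" as a command line: name --argument value ..., lists and objects as JSON in quotes. step_arm: Moves the arm, as the interface text tells. Its arguments: {"type":"object","properties":{"targets":{"type":"array","items":{"type":"array","items":{"type":"array","items":{"type":"number"}}}}},"required":["targets"]}

```bash
ls; mkdir -p pics; python3 - <<'E'
from plant import bot, viewer
import cv2, numpy as np
s=bot.sense(); print({k:np.round(v,3).tolist() for k,v in s.items()})
for n in("side","top","wrist"):
    ci=viewer.camera_info(n); print(n,{k:np.round(v,4).tolist() if not isinstance(v,str) else v for k,v in ci.items()})
    p,d=viewer.grab_frame(n); cv2.imwrite(f"pics/{n}0.png",p); np.save(f"pics/{n}0.npy",d)
    print(n,(d>0).mean())
E
```

```text
pics
{'time': 0.0, 'joint_positions': [1.038, 0.384, 0.016, 1.371, -0.006, 1.388, -0.046], 'dq': [0.0, -0.0, 0.0, 0.001, 0.0, -0.0, -0.002], 'joint_torque': [0.001, -62.76, 0.845, -37.182, 0.017, 0.014, 0.0], 'ee_pos': [0.283, -0.557, 0.23], 'ee_rot': [[0.453, -0.892, -0.001], [-0.892, -0.453, 0.002], [-0.002, 0.0, -1.0]], 'force': [0.222, -0.313, 0.501], 'moment': [0.057, 0.039, -0.031], 'width': 0.085}
side {'mtx': [[541.4405, 0.0, 277.0311], [0.0, 541.4405, 203.0235], [0.0, 0.0, 1.0]], 'rvec': [2.0343, -0.6662, 0.4073], 'tvec': [-0.4915, 0.2208, 1.5096]}
side 0.9961437074829932
top {'mtx': [[389.9034, 0.0, 276.5074], [0.0, 389.9034, 204.1812], [0.0, 0.0, 1.0]], 'rvec': [2.1648, -2.1681, 0.1361], 'tvec': [-0.0583, 0.5484, 1.1778]}
top 0.9960204081632653
wrist {'mtx': [[325.1923, 0.0, 280.7108], [0.0, 325.1923, 212.4363], [0.0, 0.0, 1.0]], 'rvec': [-2.4358, 1.4947, 0.2457], 'tvec': [-0.6247, -0.0409, 0.3814]}
wrist 0.9958715986394557
```

View pics/side0.png

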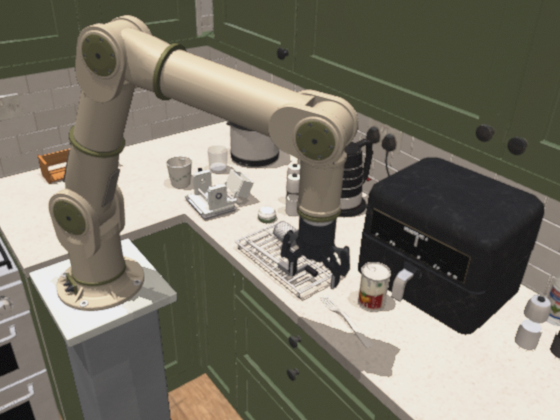

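View pics/top0.png

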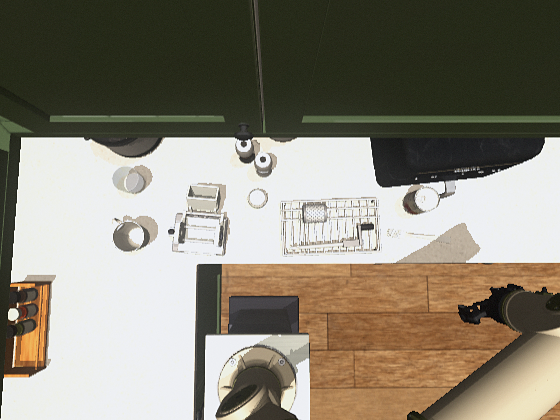

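View pics/wrist0.png

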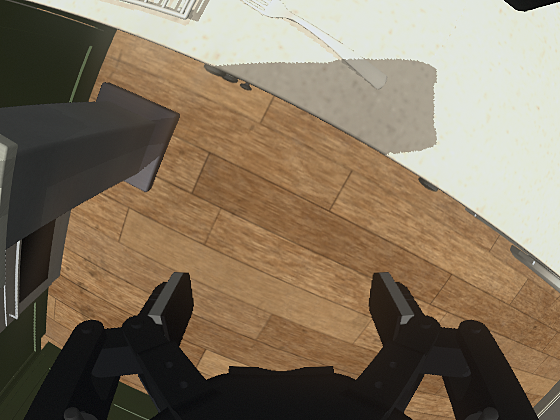

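```bash
cat > h.py <<'E'
import cv2, numpy as np
from plant import bot, viewer
def cam(n):
    ci=viewer.camera_info(n); K=np.array(ci['mtx'],float);R=cv2.Rodrigues(np.array(ci['rvec'],float))[0];t=np.array(ci['tvec'],float).ravel();return K,R,t
def ray(c,uv,fish):
    K,R,t=c; uv=np.atleast_2d(np.asarray(uv,float))
    x=(uv[:,0]-K[0,2])/K[0,0]; y=(uv[:,1]-K[1,2])/K[1,1]
    if fish:
        r=np.hypot(x,y)+1e-12; d=np.stack([np.sin(r)*x/r,np.sin(r)*y/r,np.cos(r)],1)
    else: d=np.stack([x,y,np.ones_like(x)],1)
    return -R.T@t, d@R, d
def onz(c,uv,z,fish=False):
    o,d,_=ray(c,uv,fish); s=(z-o[2])/d[:,2]; return o+d*s[:,None]
def bydepth(c,uv,dep,fish=False):
    o,d,l=ray(c,uv,fish); uv=np.atleast_2d(uv).astype(int)
    z=dep[uv[:,1],uv[:,0]]; return o+d*(z/l[:,2])[:,None]
def cloud(c,dep,fish=False):
    H,W=dep.shape; u,v=np.meshgrid(np.arange(W),np.arange(H)); uv=np.stack([u.ravel(),v.ravel()],1)
    return bydepth(c,uv,dep,fish).reshape(H,W,3)
def crop(p,x0,y0,x1,y1,k,f):
    cv2.imwrite(f,cv2.resize(p[y0:y1,x0:x1],None,fx=k,fy=k,interpolation=cv2.INTER_CUBIC))
E
python3 - <<'E'
from h import *
p=cv2.imread('pics/top0.png');d=np.load('pics/top0.npy')
crop(p,160,170,400,270,3.3,'pics/topz.png')
p2=cv2.imread('pics/side0.png');crop(p2,170,140,370,300,4,'pics/sidez.png')
c=cam('top'); P=cloud(c,d)
for n,uv in dict(rackTL=(283,200),drum=(314,212),hub=(350,241),graterfoot=(176,250),wt=(260,240),cheekN=(222,230),cheekF=(182,228)).items(): print(n,P[uv[1],uv[0]].round(3))
E
```

```text
rackTL [ 0.566 -0.08  -0.001]
drum [ 0.519 -0.17   0.081]
hub [ 0.434 -0.281  0.05 ]
graterfoot [0.408 0.252 0.017]
wt [ 0.438 -0.007 -0.001]
cheekN [0.468 0.107 0.049]
cheekF [0.472 0.222 0.075]
```

View pics/topz.png

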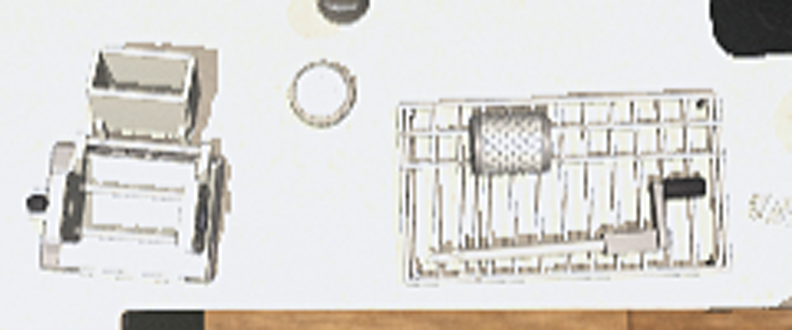

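View pics/sidez.png

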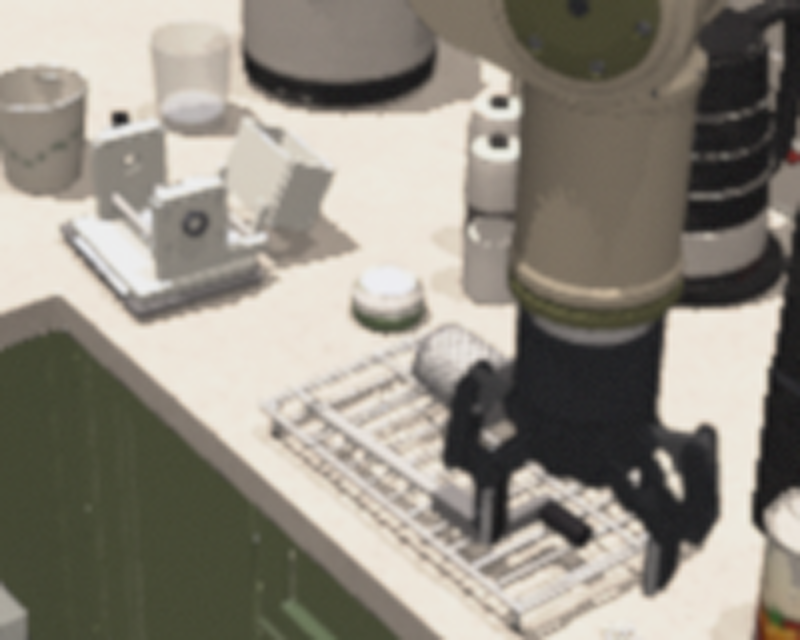

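```bash
cat >> h.py <<'E'
def plan(tgt,yaw=0.0):
    "tool-frame shift (mm) and turn (deg) to reach tgt with tool x at world yaw (deg, mod 180)"
    s=bot.sense(); R=np.array(s['ee_rot']);p=np.array(s['ee_pos'])
    sh=R.T@(np.array(tgt)-p)*1000
    a=np.degrees(np.arctan2(R[1,0],R[0,0])); dw=(yaw-a+90)%180-90
    print('t',s['time'],'pos',p.round(4),'yaw',round(a,2),'shift',sh.round(1),'turn',round(-dw,2),'F',np.round(s['force'],1),'w',round(float(s['width']),4),'j7',round(s['joint_positions'][6],2),'tool z',R[:,2].round(4))
E
python3 - <<'E'
from h import *
c=cam('wrist'); o=-c[1].T@c[2]; s=bot.sense();R=np.array(s['ee_rot']); print('cam in tool',(R.T@(o-s['ee_pos'])).round(3)); print((R.T@c[1].T).round(3))
plan((0.46,-0.2,0.32),0)
E
```

```text
cam in tool [ 0.001 -0.082 -0.143]
[[ 1.    -0.    -0.   ]
 [ 0.     0.949  0.317]
 [ 0.    -0.317  0.949]]
t 0.15 pos [ 0.2828 -0.5569  0.2305] yaw -63.08 shift [-238.1 -319.6  -89.1] turn -63.08 F [ 0.   0.6 -0.5] w 0.0854 j7 -0.05 tool z [-7.0e-04  1.3e-03 -1.0e+00]
```

Emit:
step_arm --targets '[[[1,-20,-25,-30,-6],[1,-45,-55,-60,-13],[1,-70,-90,-89,-20],[1,-95,-125,-89,-27],[1,-120,-160,-89,-34],[1,-145,-195,-89,-41],[1,-170,-230,-89,-48],[1,-195,-260,-89,-55],[1,-218,-290,-89,-61],[1,-238,-320,-89,-63],[1,-238,-320,-89,-63],[1,-238,-320,-89,-63]]]'

```text
time: 1.15
ee_pos: [0.4623, -0.1953, 0.3204]
ee_rot: [[1.0, 0.007, 0.001], [0.007, -1.0, 0.001], [0.001, -0.001, -1.0]]
force: [-0.6, -0.5, 0.4]
width: 0.0854
```

```bash
python3 - <<'E'
from h import *
plan((0.46,-0.2,0.32),0)
for n in("wrist","top","side"):
    p,d=viewer.grab_frame(n); cv2.imwrite(f"pics/{n}1.png",p); np.save(f"pics/{n}1.npy",d)
c=cam('wrist'); np.savez('pics/w1cam.npz',K=c[0],R=c[1],t=c[2])
E
```

```text
t 1.15 pos [ 0.4623 -0.1953  0.3204] yaw 0.38 shift [-2.4  4.6  0.4] turn 0.38 F [-0.6 -0.5  0.4] w 0.0854 j7 0.31 tool z [ 6.0e-04  1.2e-03 -1.0e+00]
```

View pics/wrist1.png

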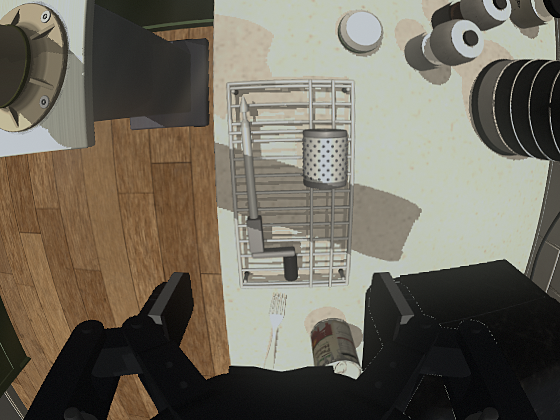

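```bash
cat > m1.py <<'E'
from h import *
z=np.load('pics/w1cam.npz'); c=(z['K'],z['R'],z['t']); p=cv2.imread('pics/wrist1.png'); d=np.load('pics/wrist1.npy')
P=cloud(c,d,True)
b=P[120:195,295:360].reshape(-1,3)
b=b[b[:,2]>0.05]
print('drum',len(b),b.min(0).round(4),b.max(0).round(4), np.percentile(b,[2,98],axis=0).round(4))
# width per y slices
for y in np.arange(b[:,1].min(),b[:,1].max(),0.01):
    q=b[(b[:,1]>=y)&(b[:,1]<y+.01)]
    A=np.c_[2*q[:,0],2*q[:,2],np.ones(len(q))]; s=np.linalg.lstsq(A,(q[:,0]**2+q[:,2]**2),rcond=None)[0]
    print(round(y,3),len(q),'x',q[:,0].min().round(4),q[:,0].max().round(4),'zmax',q[:,2].max().round(4),'circ',s[:2].round(4),np.sqrt(s[2]+s[0]**2+s[1]**2).round(4))
b=P[90:275,232:305].reshape(-1,3); b=b[(b[:,2]>0.034)&(b[:,2]<.1)]
print('spindle',b.min(0).round(4),b.max(0).round(4))
for y in np.arange(b[:,1].min(),b[:,1].max(),0.01):
    q=b[(b[:,1]>=y)&(b[:,1]<y+.01)]
    if len(q): print(round(y,3),len(q),'x',q[:,0].min().round(4),q[:,0].max().round(4),'med',np.median(q[:,0]).round(4),'z',q[:,2].max().round(4))
crop(p,200,60,400,300,2.5,'pics/w1z.png')
E
python3 m1.py
```

```text
drum 2585 [ 0.4611 -0.2162  0.0502] [ 0.5449 -0.1202  0.463 ] [[ 0.4888 -0.2141  0.0589]
 [ 0.5408 -0.1463  0.0869]]
-0.216 328 x 0.489 0.5433 zmax 0.0874 circ [0.5166 0.0587] 0.0272
-0.206 353 x 0.4883 0.544 zmax 0.0875 circ [0.5164 0.0582] 0.0275
-0.196 355 x 0.4881 0.5449 zmax 0.0884 circ [0.5163 0.0584] 0.0274
-0.186 364 x 0.488 0.544 zmax 0.0874 circ [0.516  0.0584] 0.0274
-0.176 359 x 0.4871 0.5431 zmax 0.089 circ [0.5159 0.0584] 0.0274
-0.166 379 x 0.487 0.5435 zmax 0.0884 circ [0.5155 0.059 ] 0.0268
-0.156 404 x 0.4879 0.5419 zmax 0.0874 circ [0.5145 0.0649] 0.0219
-0.146 27 x 0.5066 0.5409 zmax 0.0838 circ [0.5211 0.0651] 0.0177Traceback (most recent call last):
  File "m1.py", line 11, in <module>
    print(round(y,3),len(q),'x',q[:,0].min().round(4),q[:,0].max().round(4),'zmax',q[:,2].max().round(4),'circ',s[:2].round(4),np.sqrt(s[2]+s[0]**2+s[1]**2).round(4))
                                ~~~~~~~~~~^^
    return umr_minimum(a, axis, None, out, keepdims, initial, where)
ValueError: zero-size array to reduction operation minimum which has no identity
```

```bash
python3 - <<'E'
from h import *
c=cam('top'); 
for k in('top','side'):
    d=np.load(f'pics/{k}1.npy');p=cv2.imread(f'pics/{k}1.png')
    if k=='top': crop(p,160,175,240,265,6,'pics/topg.png'); 
    else: crop(p,170,150,270,230,7,'pics/sideg.png')
E
```

```text
(no output)
```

View pics/topg.png

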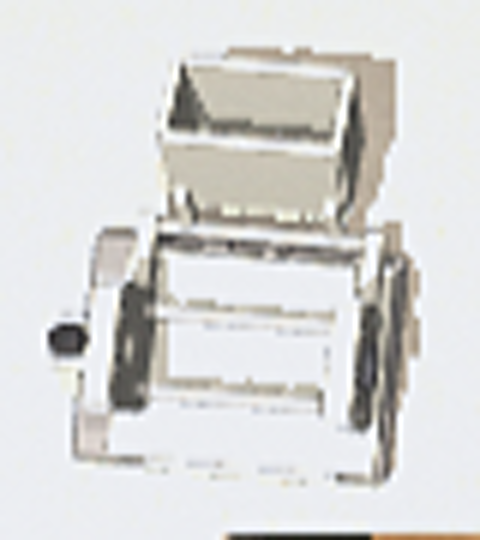

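View pics/sideg.png

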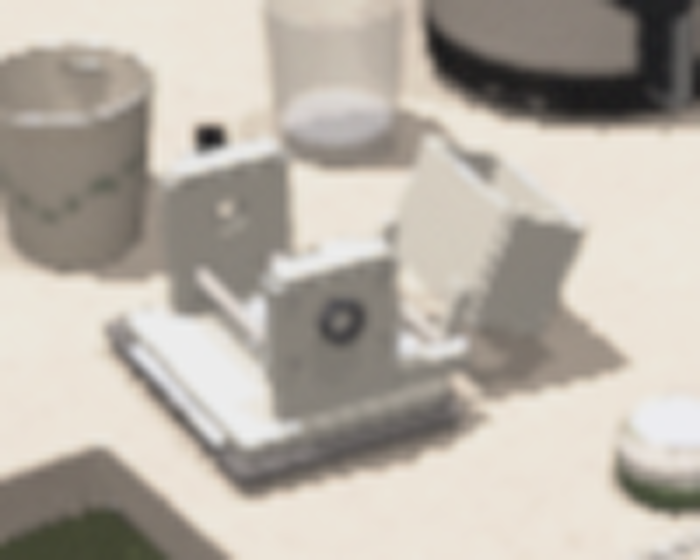

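```bash
sed -i 's/    A=np.c_/    if len(q)<20: continue\n    A=np.c_/' m1.py; python3 m1.py | tail -32
```

```text
-0.186 364 x 0.488 0.544 zmax 0.0874 circ [0.516  0.0584] 0.0274
-0.176 359 x 0.4871 0.5431 zmax 0.089 circ [0.5159 0.0584] 0.0274
-0.166 379 x 0.487 0.5435 zmax 0.0884 circ [0.5155 0.059 ] 0.0268
-0.156 404 x 0.4879 0.5419 zmax 0.0874 circ [0.5145 0.0649] 0.0219
-0.146 27 x 0.5066 0.5409 zmax 0.0838 circ [0.5211 0.0651] 0.0177
spindle [ 0.3977 -0.3574  0.034 ] [ 0.4898 -0.1041  0.0669]
-0.357 60 x 0.4648 0.484 med 0.4742 z 0.0504
-0.347 83 x 0.4648 0.4839 med 0.4748 z 0.051
-0.337 86 x 0.4633 0.4821 med 0.4732 z 0.0512
-0.327 241 x 0.4193 0.4821 med 0.4492 z 0.0512
-0.317 259 x 0.4155 0.4793 med 0.4477 z 0.0523
-0.307 102 x 0.4146 0.4353 med 0.4258 z 0.0528
-0.297 103 x 0.4148 0.4343 med 0.4249 z 0.0521
-0.287 103 x 0.4137 0.4338 med 0.4237 z 0.0515
-0.277 124 x 0.4129 0.4332 med 0.4227 z 0.0517
-0.267 78 x 0.4167 0.4321 med 0.424 z 0.0507
-0.257 62 x 0.4157 0.4279 med 0.4216 z 0.0478
-0.247 63 x 0.4149 0.4269 med 0.4219 z 0.0471
-0.237 66 x 0.415 0.4259 med 0.4208 z 0.0473
-0.227 64 x 0.4138 0.4249 med 0.4199 z 0.0475
-0.217 79 x 0.4129 0.4898 med 0.4201 z 0.0652
-0.207 72 x 0.4132 0.4897 med 0.4202 z 0.0649
-0.197 77 x 0.4122 0.4896 med 0.4193 z 0.0645
-0.187 79 x 0.4124 0.4895 med 0.4195 z 0.0652
-0.177 91 x 0.4113 0.4892 med 0.4185 z 0.0662
-0.167 93 x 0.4101 0.4892 med 0.4185 z 0.0655
-0.157 154 x 0.3977 0.4892 med 0.421 z 0.0669
-0.147 75 x 0.408 0.42 med 0.4151 z 0.0478
-0.137 33 x 0.411 0.4186 med 0.4138 z 0.046
-0.127 51 x 0.4087 0.4191 med 0.4142 z 0.0471
-0.117 52 x 0.4086 0.4186 med 0.4129 z 0.0459
-0.107 7 x 0.4111 0.4137 med 0.4125 z 0.0425
```

```bash
sleep 1; ls pics
```

```text
side0.npy
side0.png
side1.npy
side1.png
sideg.png
sidez.png
top0.npy
top0.png
top1.npy
top1.png
topg.png
topz.png
w1cam.npz
w1z.png
wrist0.npy
wrist0.png
wrist1.npy
wrist1.png
```

View pics/w1z.png

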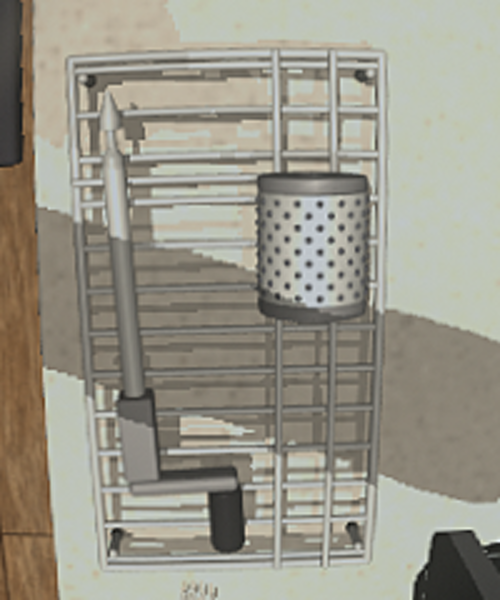

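```bash
python3 - <<'E'
from h import *
plan((0.516,-0.181,0.038),1.2)
E
```

```text
t 1.3 pos [ 0.46   -0.2012  0.3201] yaw -0.17 shift [ 56.1 -20.4 282. ] turn -1.37 F [ 0.6 -1.  -1.2] w 0.0855 j7 0.31 tool z [-6.e-04 -2.e-04 -1.e+00]
```

Emit:
step_arm --targets '[[[1,25,-10,30,-1.4],[1,50,-18,62,-1.4],[1,56,-20,100,-1.4],[1,56,-20,140,-1.4],[1,56,-20,180,-1.4],[1,56,-20,215,-1.4],[1,56,-20,240,-1.4],[1,56,-20,260,-1.4],[1,56,-20,275,-1.4],[1,56,-20,282,-1.4],[1,56,-20,282,-1.4],[1,56,-20,282,-1.4]]]'

```text
time: 2.3
ee_pos: [0.5164, -0.1813, 0.0386]
ee_rot: [[1.0, 0.021, -0.0], [0.021, -1.0, -0.0], [-0.0, 0.0, -1.0]]
force: [1.5, -0.9, 0.9]
width: 0.0855
```

```bash
python3 - <<'E'
from h import *
plan((0.516,-0.181,0.038),1.2)
p,d=viewer.grab_frame('wrist'); cv2.imwrite("pics/w2.png",p)
E
```

```text
t 2.3 pos [ 0.5164 -0.1813  0.0386] yaw 1.22 shift [-0.4 -0.3  0.6] turn 0.02 F [ 1.5 -0.9  0.9] w 0.0855 j7 0.15 tool z [-2.e-04 -2.e-04 -1.e+00]
```

View pics/w2.png

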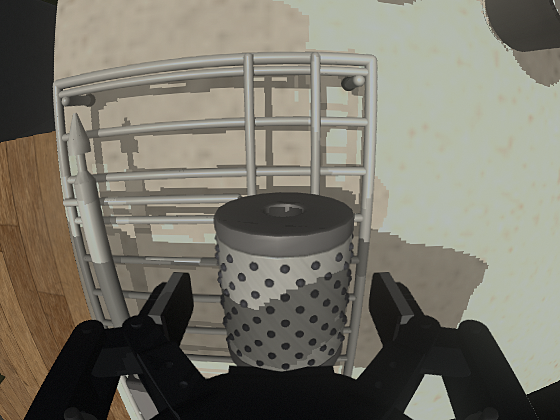

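Emit:
step_arm --targets '[[[0,0,0,0,0],[0,0,0,0,0],[0,0,0,0,0],[0,0,0,0,0],[0,0,0,0,0],[0,0,0,0,0],[0,0,0,0,0],[0,0,0,0,0],[0,0,0,-10,0],[0,0,0,-25,0]]]'

```text
time: 3.18
ee_pos: [0.515, -0.1797, 0.0624]
ee_rot: [[1.0, 0.023, -0.004], [0.023, -1.0, 0.001], [-0.004, -0.001, -1.0]]
force: [0.1, -0.5, -2.1]
width: 0.0528
```

```bash
python3 - <<'E'
from h import *
plan((0.48,0.05,0.26),1.2)
E
```

```text
t 3.1833 pos [ 0.515  -0.1797  0.0624] yaw 1.33 shift [ -30.4 -230.8 -197.1] turn 0.13 F [ 0.1 -0.5 -2.1] w 0.0528 j7 0.17 tool z [-0.0036  0.0014 -1.    ]
```

Emit:
step_arm --targets '[[[0,0,0,-40,0],[0,0,-5,-80,0],[0,-5,-25,-115,0],[0,-10,-60,-145,0],[0,-15,-95,-170,0],[0,-20,-130,-190,0],[0,-25,-165,-197,0],[0,-30,-195,-197,0],[0,-30,-220,-197,0],[0,-30,-231,-197,0],[0,-30,-231,-197,0],[0,-30,-231,-197,0]]]'

```text
time: 4.18
ee_pos: [0.481, 0.0495, 0.2603]
ee_rot: [[1.0, 0.024, -0.001], [0.024, -1.0, -0.001], [-0.001, 0.001, -1.0]]
force: [-0.3, -0.5, -2.3]
width: 0.0524
```

```bash
python3 - <<'E'
from h import *
plan((0.48,0.05,0.26),1.2)
c=cam('wrist'); np.savez('pics/w3cam.npz',K=c[0],R=c[1],t=c[2])
p,d=viewer.grab_frame('wrist'); cv2.imwrite("pics/w3.png",p); np.save('pics/w3.npy',d)
for n in("top","side"):
    p,d=viewer.grab_frame(n); cv2.imwrite(f"pics/{n}3.png",p); np.save(f"pics/{n}3.npy",d)
E
```

```text
t 4.1833 pos [0.481  0.0495 0.2603] yaw 1.36 shift [-1.  -0.6  0.3] turn 0.16 F [-0.3 -0.5 -2.3] w 0.0524 j7 -0.19 tool z [-6.e-04 -5.e-04 -1.e+00]
```

View pics/w3.png

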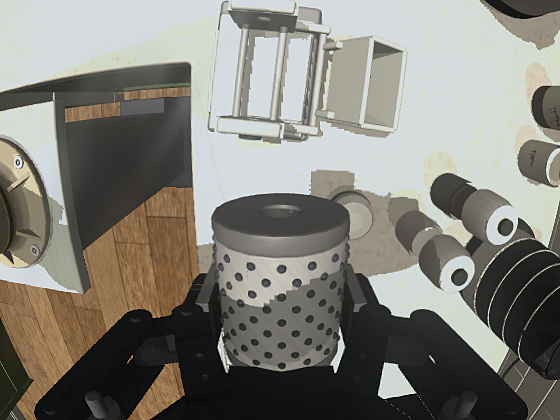

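View pics/side3.png

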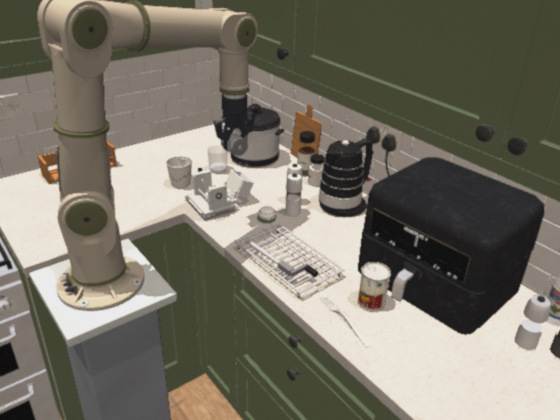

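```bash
cat > m3.py <<'E'
from h import *
z=np.load('pics/w3cam.npz'); c=(z['K'],z['R'],z['t']); p=cv2.imread('pics/w3.png'); d=np.load('pics/w3.npy')
P=cloud(c,d,True)
g=P[:145,190:420].reshape(-1,3); g=g[np.isfinite(g).all(1)&(g[:,2]>0.005)&(g[:,2]<.2)&(g[:,0]>.36)&(g[:,0]<.66)&(g[:,1]>.06)&(g[:,1]<.32)]
# height map, 2mm cells: print coarse z-max map
crop(p,190,0,420,145,3.4,'pics/w3z.png')
def slab(lo,hi,name,xr=(.36,.66)):
    q=g[(g[:,2]>lo)&(g[:,2]<hi)&(g[:,0]>xr[0])&(g[:,0]<xr[1])]; print(name,len(q)); return q
H=np.zeros((60,60));
ix=((g[:,0]-.36)/.005).astype(int); iy=((g[:,1]-.06)/.005).astype(int)
np.maximum.at(H,(ix,iy),g[:,2]*1000)
print('cols y from',.06,'step 5mm; rows x from .36')
for i in range(0,60): print(f'{.36+i*.005:.3f}',' '.join(f'{int(v):3d}' for v in H[i,:48]))
E
python3 m3.py
```

```text
cols y from 0.06 step 5mm; rows x from .36
0.360   0   0   0   0   0   0   0   0   0   0   0   0   0   0   0   0   0   0   0   0   0   0   0   0   0   0   0   0   0   0   0   0   0   0   0   0   0   0   0   0   0   0   0   0   0   0   0   0
0.365   0   0   0   0   0   0   0   0   0   0   0   0   0   0   0   0   0   0   0   0   0   0   0   0   0   0   0   0   0   0   0   0   0   0   0   0   0   0   0   0   0   0   0   0   0   0   0   0
0.370   0   0   0   0   0   0   0   0   0   0   0   0   0   0   0   0   0   0   0   0   0   0   0   0   0   0   0   0   0   0   0   0   0   0   0   0   0   0   0   0   0   0   0   0   0   0   0   0
0.375   0   0   0   0   0   0   0   0   0   0   0   0   0   0   0   0   0   0   0   0   0   0   0   0   0   0   0   0   0   0   0   0   0   0   0   0   0   0   0   0   0   0   0   0   0   0   0   0
0.380   0   0   0   0   0   0   0   0   0   0   0   0   0   0   0   0   0   0   0   0   0   0   0   0   0   0   0   0   0   0   0   0   0   0   0   0   0   0   0   0   0   0   0   0   0   0   0   0
0.385   0   0   0   0   0   0   0   0   0   0   0   0   0   0   0  
[... 10122 characters left out ...]
 0   0   0   0   0   0   0   0   0   0   0   0   0   0   0   0   0   0   0   0   0   0   0   0   0   0   0
0.645   0   0   0   0   0   0   0   0   0   0   0   0   0   0   0   0   0   0   0   0   0   0   0   0   0   0   0   0   0   0   0   0   0   0   0   0   0   0   0   0   0   0   0   0   0   0   0   0
0.650   0   0   0   0   0   0   0   0   0   0   0   0   0   0   0   0   0   0   0   0   0   0   0   0   0   0   0   0   0   0   0   0   0   0   0   0   0   0   0   0   0   0   0   0   0   0   0   0
0.655   0   0   0   0   0   0   0   0   0   0   0   0   0   0   0   0   0   0   0   0   0   0   0   0   0   0   0   0   0   0   0   0   0   0   0   0   0   0   0   0   0   0   0   0   0   0   0   0
```

View pics/w3z.png

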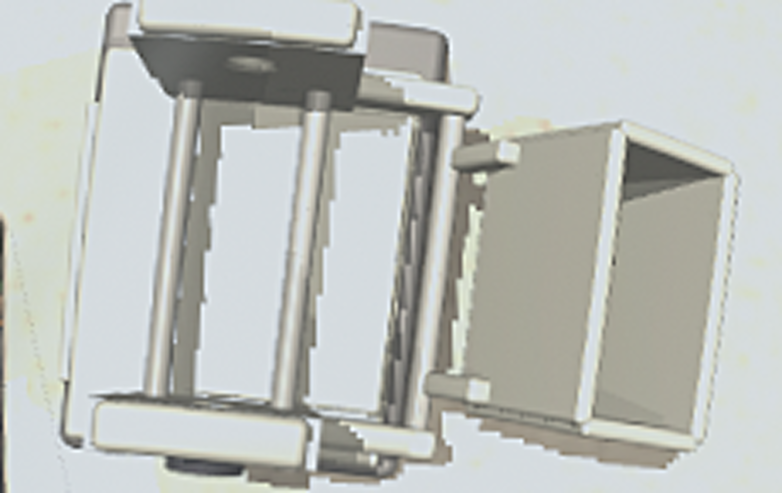

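```bash
cat > m3b.py <<'E'
from h import *
exec(open('m3.py').read().split("H=np.zeros")[0])
def rect(q):
    (cx,cy),(w,h),a=cv2.minAreaRect((q[:,:2]*1000).astype(np.float32)); return (round(cx,1),round(cy,1)),(round(w,1),round(h,1)),round(a,2)
def bx(q): 
    return rect(q)
t=g[(g[:,2]>.109)&(g[:,2]<.116)]
n=t[t[:,1]<.16]; f=t[t[:,1]>.16]
print('near',rect(n),'far',rect(f))
b=g[(g[:,2]>.048)&(g[:,2]<.062)&(g[:,1]>.127)&(g[:,1]<.208)]
out=[]
for lo,hi in((.42,.455),(.46,.495)):
    q=b[(b[:,0]>lo)&(b[:,0]<hi)]; 
    # top ridge: z>.0555
    r=q[q[:,2]>.0555]; k=np.polyfit(r[:,1],r[:,0],1); print('bar slope',k[0].round(4),'x at y=.165',np.polyval(k,.165).round(4),'zmax',np.percentile(q[:,2],98).round(4)); out.append(k)
m=np.mean(out,0); print('mid axis x(y): slope',m[0], 'angle deg',-np.degrees(np.arctan(m[0])),[ (y,np.polyval(m,y).round(4)) for y in(.09,.105,.12,.165,.21,.235)])
col=g[(g[:,2]>.07)&(g[:,2]<.095)&(g[:,1]<.11)&(g[:,0]<.47)]; print('collar',len(col),col.min(0).round(4),col.max(0).round(4))
# near cheek edge lines
for nm,q in(('near',n),('far',f)):
    xs=np.arange(q[:,0].min()+.006,q[:,0].max()-.006,.004); lo=[];hi=[]
    for x in xs:
        s=q[abs(q[:,0]-x)<.002]; lo.append(s[:,1].min());hi.append(s[:,1].max())
    print(nm,'x',q[:,0].min().round(4),q[:,0].max().round(4),'lo',np.polyfit(xs-.455,lo,1).round(4),'hi',np.polyfit(xs-.455,hi,1).round(4))
E
python3 m3b.py
```

```text
near ((450.9, 112.6), (14.0, 56.6), 84.82) far ((461.4, 225.5), (12.2, 57.3), 89.81)
bar slope 0.0925 x at y=.165 0.4354 zmax 0.0578
bar slope 0.0856 x at y=.165 0.4755 zmax 0.0577
mid axis x(y): slope 0.08903195346179085 angle deg -5.087740494907198 [(0.09, np.float64(0.4488)), (0.105, np.float64(0.4501)), (0.12, np.float64(0.4515)), (0.165, np.float64(0.4555)), (0.21, np.float64(0.4595)), (0.235, np.float64(0.4617))]
collar 93 [0.4379 0.0992 0.0809] [0.461  0.1042 0.093 ]
near x 0.4223 0.4794 lo [-0.0914  0.1058] hi [-0.0925  0.1187]
far x 0.4328 0.4901 lo [-0.0901  0.2217] hi [0.0007 0.2311]
```

```bash
python3 - <<'E'
from h import *
plan((0.456,0.1705,0.09),-5.1)
E
```

```text
t 4.3333 pos [0.4814 0.048  0.26  ] yaw 1.15 shift [ -22.7 -123.1  170. ] turn 6.25 F [-0.3  0.  -1.7] w 0.053 j7 -0.19 tool z [-9.e-04 -3.e-04 -1.e+00]
```

Emit:
step_arm --targets '[[[0,-4,-20,10,1],[0,-8,-45,20,3],[0,-14,-75,40,5],[0,-20,-105,70,6.25],[0,-22.7,-123,95,6.25],[0,-22.7,-123,110,6.25],[0,-22.7,-123,120,6.25],[0,-22.7,-123,120,6.25],[0,-22.7,-123,120,6.25],[0,-22.7,-123,120,6.25]]]'

```text
time: 5.17
ee_pos: [0.457, 0.1714, 0.1414]
ee_rot: [[0.996, -0.088, 0.002], [-0.088, -0.996, 0.0], [0.002, -0.0, -1.0]]
force: [0.2, -0.1, -0.4]
width: 0.0523
```

```bash
python3 - <<'E'
from h import *
plan((0.456,0.1705,0.09),-5.1)
p,d=viewer.grab_frame('wrist'); cv2.imwrite("pics/w4.png",p)
p,d=viewer.grab_frame('side'); crop(p,170,120,310,230,5,"pics/s4.png")
p,d=viewer.grab_frame('top'); crop(p,160,175,240,265,6,"pics/t4.png")
E
```

```text
t 5.1667 pos [0.457  0.1714 0.1414] yaw -5.07 shift [-1.   1.1 51.4] turn 0.03 F [ 0.2 -0.1 -0.4] w 0.0523 j7 -0.64 tool z [ 1.6e-03  3.0e-04 -1.0e+00]
```

View pics/w4.png

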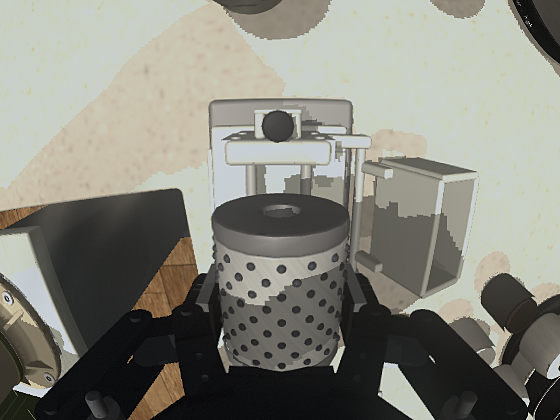

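View pics/s4.png

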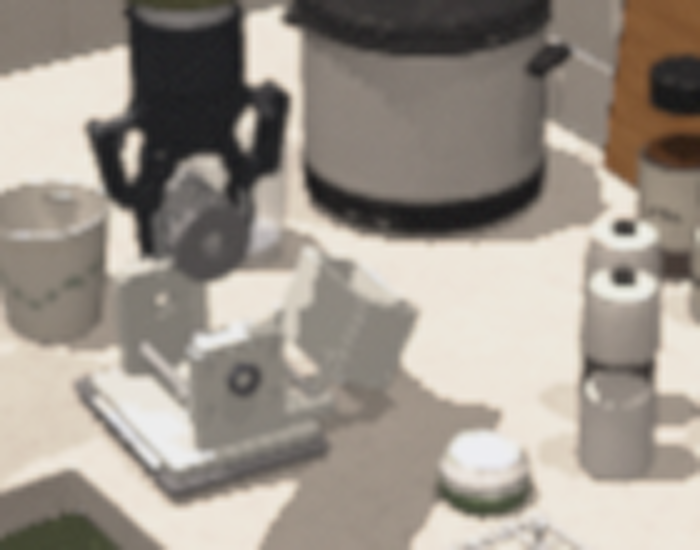

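Emit:
step_arm --targets '[[[0,0,0,20,0],[0,0,0,35,0],[0,0,0,48,0],[0,0,0,60,0],[0,0,0,68,0],[0,0,0,74,0],[0,0,0,78,0],[0,0,0,78,0],[0,0,0,78,0]]]'

```text
time: 6.07
ee_pos: [0.456, 0.1726, 0.0626]
ee_rot: [[0.996, -0.086, 0.0], [-0.086, -0.996, 0.0], [0.0, -0.0, -1.0]]
force: [0.1, -0.4, -1.9]
width: 0.0529
```

```bash
python3 - <<'E'
from h import *
plan((0.456,0.1705,0.0575),-5.1)
p,d=viewer.grab_frame('wrist'); cv2.imwrite("pics/w5.png",p)
p,d=viewer.grab_frame('side'); crop(p,170,120,310,230,5,"pics/s5.png")
E
```

```text
t 6.0667 pos [0.456  0.1726 0.0626] yaw -4.93 shift [0.2 2.1 5.1] turn 0.17 F [ 0.1 -0.4 -1.9] w 0.0529 j7 -0.71 tool z [ 3.e-04  3.e-04 -1.e+00]
```

View pics/w5.png

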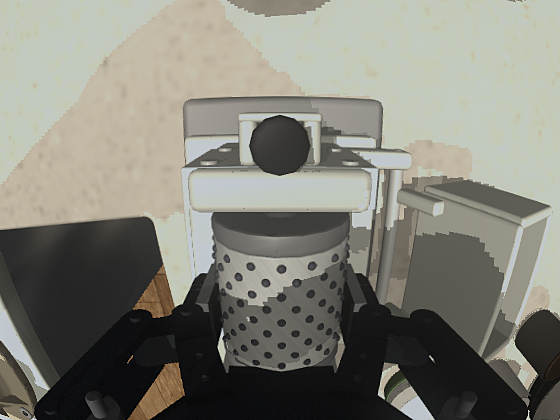

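View pics/s5.png

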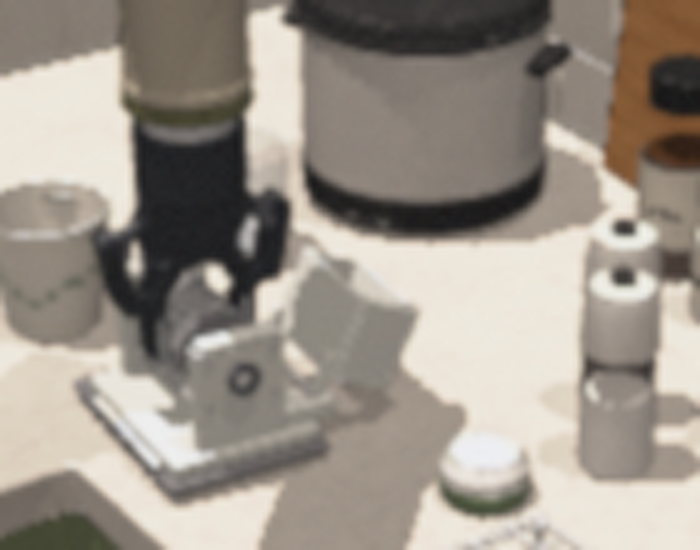

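Emit:
step_arm --targets '[[[0,0,1,1.5,0],[0,0,2,3,0],[0,0,2,4,0],[0,0,2,4,0]]]'

```text
time: 6.5
ee_pos: [0.4555, 0.1703, 0.0587]
ee_rot: [[0.996, -0.086, 0.0], [-0.086, -0.996, -0.0], [0.0, 0.0, -1.0]]
force: [-2.3, -1.1, 5.1]
width: 0.053
```

Emit:
step_arm --targets '[[[0.8,0,0,0,0],[0.8,0,0,0,0],[0.8,0,0,0,0],[0.8,0,0,0,0],[0.8,0,0,0,0],[0.8,0,0,-15,0],[0.8,0,0,-40,0],[0.8,0,0,-75,0]]]'

```text
time: 7.17
ee_pos: [0.4537, 0.1698, 0.132]
ee_rot: [[0.996, -0.086, -0.005], [-0.086, -0.996, -0.001], [-0.005, 0.001, -1.0]]
force: [1.4, -0.1, -0.1]
width: 0.0685
```

```bash
python3 - <<'E'
from h import *
plan((0.45,0.05,0.26),-5.1)
E
```

```text
t 7.1667 pos [0.4537 0.1698 0.132 ] yaw -4.92 shift [   5.9  119.8 -127.9] turn 0.18 F [ 1.4 -0.1 -0.1] w 0.0685 j7 -0.64 tool z [-5.1e-03 -8.0e-04 -1.0e+00]
```

Emit:
step_arm --targets '[[[1,0,5,-40,0],[1,2,25,-75,0],[1,4,55,-100,0],[1,6,85,-120,0],[1,6,110,-128,0],[1,6,120,-128,0],[1,6,120,-128,0],[1,6,120,-128,0]]]'

```text
time: 7.83
ee_pos: [0.4509, 0.0508, 0.2608]
ee_rot: [[0.996, -0.087, -0.001], [-0.087, -0.996, 0.0], [-0.001, -0.0, -1.0]]
force: [-0.4, 0.7, -0.0]
width: 0.0854
```

```bash
python3 - <<'E'
from h import *
plan((0.423,-0.285,0.12),4)
c=cam('wrist'); np.savez('pics/w6cam.npz',K=c[0],R=c[1],t=c[2])
p,d=viewer.grab_frame('wrist'); cv2.imwrite("pics/w6.png",p); np.save('pics/w6.npy',d)
for n in("top","side"):
    p,d=viewer.grab_frame(n); cv2.imwrite(f"pics/{n}6.png",p); np.save(f"pics/{n}6.npy",d)
E
sed -e 's/w3/w6/g' m3.py > m6.py; sed -e "s/m3.py/m6.py/;s/w3/w6/g" m3b.py > m6b.py; sed -i 's/:145,190:420/:175,190:460/' m6.py
cat >> m6b.py <<'E'
print('drum')
b=g[(g[:,2]>.08)&(g[:,1]>.124)&(g[:,1]<.218)&(g[:,0]<.51)]; print(b.min(0),b.max(0))
for y in np.arange(.12,.22,.01):
    q=b[(b[:,1]>=y)&(b[:,1]<y+.01)]
    if len(q)<20: continue
    A=np.c_[2*q[:,0],2*q[:,2],np.ones(len(q))]; s=np.linalg.lstsq(A,(q[:,0]**2+q[:,2]**2),rcond=None)[0]
    print(round(y,3),len(q),'zmax',q[:,2].max().round(4),'circ',s[:2].round(4),np.sqrt(s[2]+s[0]**2+s[1]**2).round(4))
E
python3 m6b.py
```

```text
t 7.8333 pos [0.4509 0.0508 0.2608] yaw -4.97 shift [  1.3 337.  140.7] turn -8.97 F [-0.4  0.7 -0. ] w 0.0854 j7 -0.28 tool z [-7.e-04  4.e-04 -1.e+00]
near ((450.7, 112.9), (13.5, 57.7), 86.04) far ((460.8, 226.9), (13.2, 57.1), 84.36)
bar slope 0.5661 x at y=.165 0.4511 zmax 0.0594
bar slope -0.3304 x at y=.165 0.4616 zmax 0.0614
mid axis x(y): slope 0.11786794505201278 angle deg -6.722319560157352 [(0.09, np.float64(0.4475)), (0.105, np.float64(0.4493)), (0.12, np.float64(0.451)), (0.165, np.float64(0.4563)), (0.21, np.float64(0.4616)), (0.235, np.float64(0.4646))]
collar 105 [0.4393 0.0992 0.0826] [0.4601 0.1046 0.0928]
near x 0.4216 0.4796 lo [-0.0755  0.1059] hi [-0.0724  0.1189]
far x 0.432 0.4897 lo [-0.107   0.2216] hi [-0.1068  0.2336]
drum
[0.42617232 0.13951893 0.08001555] [0.49182948 0.21795748 0.10786522]
0.14 547 zmax 0.1072 circ [0.4541 0.083 ] 0.0229
0.15 603 zmax 0.1072 circ [0.4545 0.0785] 0.0271
0.16 616 zmax 0.1078 circ [0.4554 0.0778] 0.0277
0.17 591 zmax 0.1074 circ [0.4563 0.0782] 0.0274
0.18 591 zmax 0.1079 circ [0.4571 0.0786] 0.0271
0.19 578 zmax 0.1075 circ [0.458  0.0785] 0.0271
0.2 562 zmax 0.1075 circ [0.459  0.0782] 0.0273
0.21 64 zmax 0.1058 circ [0.4633 0.0713] 0.0347
```

View pics/w6.png

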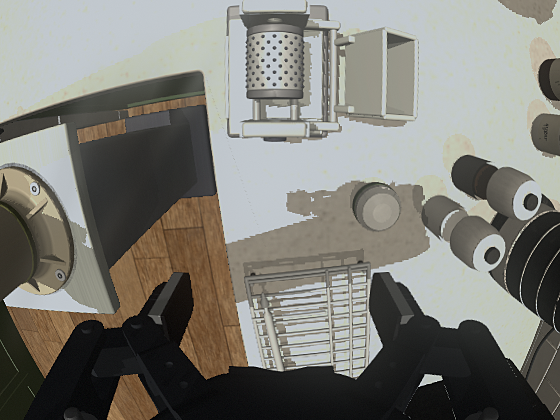

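Emit:
step_arm --targets '[[[1,0,35,10,-2],[1,0,75,20,-4],[1,0,115,40,-6],[1,0,155,55,-8],[1,0,195,70,-9],[1,0,235,85,-9],[1,0,270,95,-9],[1,0,305,105,-9],[1,1,330,110,-9],[1,1,337,110,-9],[1,1,337,110,-9],[1,1,337,110,-9]]]'

```text
time: 8.98
ee_pos: [0.4241, -0.2837, 0.1509]
ee_rot: [[0.997, 0.073, -0.0], [0.073, -0.997, 0.002], [-0.0, -0.002, -1.0]]
force: [-0.7, 0.2, -0.6]
width: 0.0854
```

```bash
cat > m7.py <<'E'
from h import *
import sys
k=sys.argv[1]
plan((0.4245,-0.29,0.035),3.8)
c=cam('wrist'); np.savez(f'pics/{k}cam.npz',K=c[0],R=c[1],t=c[2])
p,d=viewer.grab_frame('wrist'); cv2.imwrite(f"pics/{k}.png",p); np.save(f'pics/{k}.npy',d)
E
python3 m7.py w7
```

```text
t 8.9833 pos [ 0.4241 -0.2837  0.1509] yaw 4.17 shift [ -0.    6.5 115.9] turn 0.37 F [-0.7  0.2 -0.6] w 0.0854 j7 0.55 tool z [-3.0e-04  1.5e-03 -1.0e+00]
```

View pics/w7.png

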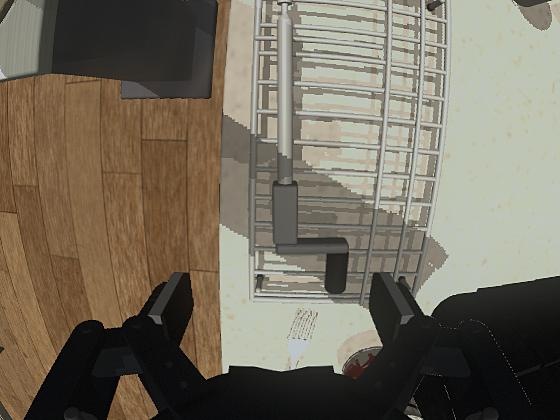

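```bash
cat > m7b.py <<'E'
from h import *
z=np.load('pics/w7cam.npz'); c=(z['K'],z['R'],z['t']); d=np.load('pics/w7.npy')
P=cloud(c,d,True)
b=P[5:300,255:360].reshape(-1,3); b=b[(b[:,2]>0.038)&(b[:,2]<.06)&(b[:,1]>-.34)&(b[:,1]<-.09)]
xs=[];ys=[]
for y in np.arange(-.34,-.10,.005):
    q=b[(b[:,1]>=y)&(b[:,1]<y+.005)]
    if len(q)>5:
        print(round(y,3),len(q),'x',q[:,0].min().round(4),q[:,0].max().round(4),'mid',((q[:,0].min()+q[:,0].max())/2).round(4),'ztop',np.percentile(q[:,2],95).round(4))
E
python3 m7b.py
```

```text
-0.34 107 x 0.4678 0.4871 mid 0.4774 ztop 0.0504
-0.335 113 x 0.468 0.4865 mid 0.4773 ztop 0.0506
-0.33 113 x 0.4678 0.4877 mid 0.4778 ztop 0.0506
-0.325 124 x 0.4242 0.4862 mid 0.4552 ztop 0.0501
-0.32 314 x 0.4221 0.486 mid 0.454 ztop 0.0503
-0.315 481 x 0.4203 0.4841 mid 0.4522 ztop 0.0501
-0.31 366 x 0.42 0.4835 mid 0.4517 ztop 0.051
-0.305 134 x 0.4196 0.4386 mid 0.4291 ztop 0.0512
-0.3 144 x 0.4193 0.4382 mid 0.4287 ztop 0.0512
-0.295 145 x 0.419 0.4386 mid 0.4288 ztop 0.0513
-0.29 146 x 0.4187 0.4382 mid 0.4284 ztop 0.0511
-0.285 158 x 0.4175 0.4377 mid 0.4276 ztop 0.0513
-0.28 155 x 0.4172 0.4373 mid 0.4273 ztop 0.0514
-0.275 161 x 0.4169 0.4369 mid 0.4269 ztop 0.0513
-0.27 159 x 0.4166 0.4364 mid 0.4265 ztop 0.0514
-0.265 197 x 0.4163 0.4361 mid 0.4262 ztop 0.0511
-0.26 102 x 0.4197 0.432 mid 0.4258 ztop 0.0468
-0.255 98 x 0.4193 0.4315 mid 0.4254 ztop 0.0468
-0.25 102 x 0.419 0.4311 mid 0.425 ztop 0.047
-0.245 103 x 0.4186 0.4307 mid 0.4247 ztop 0.0469
-0.24 100 x 0.4183 0.4303 mid 0.4243 ztop 0.0467
-0.235 107 x 0.4179 0.4299 mid 0.4239 ztop 0.047
-0.23 100 x 0.4176 0.4295
[... 341 characters left out ...]
68 mid 0.4209 ztop 0.0469
-0.19 105 x 0.4147 0.4263 mid 0.4205 ztop 0.0472
-0.185 104 x 0.4144 0.426 mid 0.4202 ztop 0.0472
-0.18 98 x 0.414 0.4256 mid 0.4198 ztop 0.047
-0.175 95 x 0.4136 0.425 mid 0.4193 ztop 0.0475
-0.17 99 x 0.4135 0.425 mid 0.4192 ztop 0.0467
-0.165 96 x 0.4129 0.4246 mid 0.4188 ztop 0.0473
-0.16 105 x 0.4125 0.4243 mid 0.4184 ztop 0.0469
-0.155 100 x 0.4122 0.4239 mid 0.418 ztop 0.047
-0.15 98 x 0.4118 0.4235 mid 0.4177 ztop 0.047
-0.145 97 x 0.4115 0.4231 mid 0.4173 ztop 0.0469
-0.14 100 x 0.4111 0.4228 mid 0.4169 ztop 0.0474
-0.135 75 x 0.4109 0.4224 mid 0.4167 ztop 0.0468
-0.13 41 x 0.4129 0.4198 mid 0.4163 ztop 0.0438
-0.125 40 x 0.413 0.4179 mid 0.4154 ztop 0.0437
```

```bash
python3 m7.py w7; python3 m7b.py | sed -n '7,20p;30p;38p'
```

```text
t 9.0333 pos [ 0.4244 -0.2832  0.1513] yaw 4.24 shift [ -0.4   6.9 116.3] turn 0.44 F [ 0.8 -0.1  0.4] w 0.0851 j7 0.55 tool z [ 3.0e-04  1.1e-03 -1.0e+00]
-0.31 363 x 0.4195 0.483 mid 0.4512 ztop 0.0509
-0.305 142 x 0.4192 0.4392 mid 0.4292 ztop 0.0514
-0.3 145 x 0.4189 0.4386 mid 0.4287 ztop 0.0514
-0.295 143 x 0.4185 0.4382 mid 0.4283 ztop 0.0513
-0.29 149 x 0.4182 0.4378 mid 0.428 ztop 0.0515
-0.285 150 x 0.4179 0.4372 mid 0.4275 ztop 0.0515
-0.28 154 x 0.4175 0.4369 mid 0.4272 ztop 0.0514
-0.275 153 x 0.4173 0.4364 mid 0.4268 ztop 0.0514
-0.27 155 x 0.4169 0.436 mid 0.4264 ztop 0.0513
-0.265 195 x 0.4165 0.4363 mid 0.4264 ztop 0.0511
-0.26 92 x 0.42 0.4315 mid 0.4257 ztop 0.0468
-0.255 94 x 0.4197 0.431 mid 0.4253 ztop 0.0471
-0.25 94 x 0.4193 0.4307 mid 0.425 ztop 0.0469
-0.245 93 x 0.419 0.4302 mid 0.4246 ztop 0.0468
-0.195 114 x 0.4145 0.4271 mid 0.4208 ztop 0.0471
-0.155 93 x 0.4124 0.4233 mid 0.4178 ztop 0.0471
```

```bash
python3 - <<'E'
from h import *
plan((0.428,-0.286,0.035),4.25)
E
```

```text
t 9.0833 pos [ 0.4244 -0.2831  0.1515] yaw 4.27 shift [  3.3   3.2 116.5] turn 0.02 F [-0.3  0.2 -0.7] w 0.0855 j7 0.55 tool z [ 5.e-04  7.e-04 -1.e+00]
```

Emit:
step_arm --targets '[[[0.6,2,2,25,0],[0.6,3.3,3,60,0],[0.6,3.3,3,85,0],[0.6,3.3,3,102,0],[0.6,3.3,3,112,0],[0.6,3.3,3,116,0],[0.6,3.3,3,116,0],[0.6,3.3,3,116,0]]]'

```text
time: 9.75
ee_pos: [0.4277, -0.2881, 0.0364]
ee_rot: [[0.997, 0.072, 0.002], [0.072, -0.997, -0.001], [0.001, 0.001, -1.0]]
force: [0.1, -0.8, 0.7]
width: 0.0514
```

```bash
python3 m7.py w8; python3 -c "
from h import *
plan((0.428,-0.286,0.035),4.25)"
```

```text
t 9.75 pos [ 0.4277 -0.2881  0.0364] yaw 4.12 shift [-3.4  1.7  1.4] turn 0.32 F [ 0.1 -0.8  0.7] w 0.0514 j7 0.52 tool z [ 1.5e-03 -7.0e-04 -1.0e+00]
t 9.8 pos [ 0.4279 -0.2884  0.0367] yaw 4.1 shift [ 0.3 -2.4  1.7] turn -0.15 F [0.1 0.  1. ] w 0.051 j7 0.52 tool z [ 0.002  -0.0011 -1.    ]
```

View pics/w8.png

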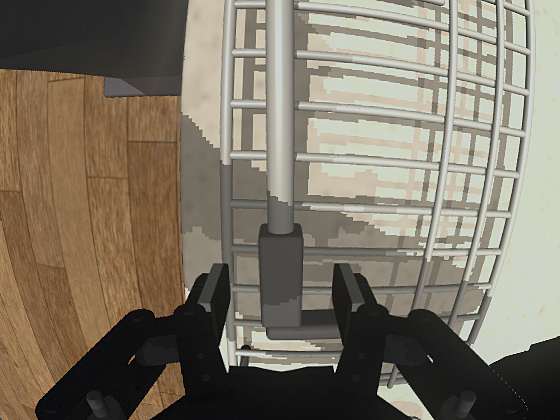

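Emit:
step_arm --targets '[[[0.6,0,-3,1,0],[0.6,0,-3,1,0],[0,0,-3,1,0],[0,0,-3,1,0],[0,0,-3,1,0],[0,0,-3,1,0],[0,0,-3,1,0],[0,0,-3,1,0],[0,0,-3,1,0]]]'

```text
time: 10.55
ee_pos: [0.4271, -0.2855, 0.0348]
ee_rot: [[0.997, 0.071, 0.001], [0.071, -0.997, -0.001], [0.001, 0.001, -1.0]]
force: [0.0, -0.2, 4.8]
width: 0.0184
```

```bash
python3 m7.py w9
```

```text
t 10.55 pos [ 0.4271 -0.2855  0.0348] yaw 4.07 shift [-2.9  4.3 -0.2] turn 0.27 F [ 0.  -0.2  4.8] w 0.0184 j7 0.51 tool z [ 1.1e-03 -6.0e-04 -1.0e+00]
```

View pics/w9.png

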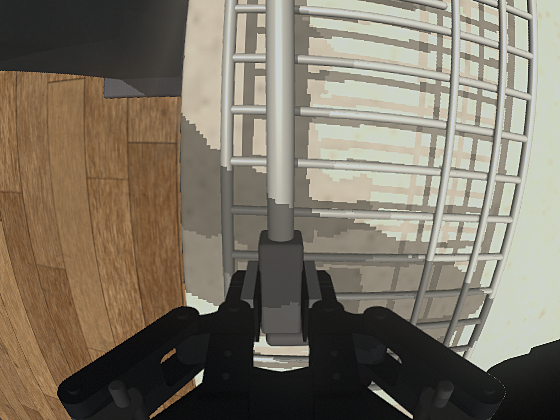

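Emit:
step_arm --targets '[[[0,0,0,-5,0],[0,0,0,-15,0],[0,0,0,-35,0],[0,0,0,-60,0],[0,0,0,-75,0],[0,0,0,-75,0]]]'

```text
time: 11.1
ee_pos: [0.4283, -0.2862, 0.1132]
ee_rot: [[0.997, 0.071, 0.005], [0.071, -0.997, -0.003], [0.004, 0.003, -1.0]]
force: [0.9, -0.4, -1.3]
width: 0.0188
```

```bash
python3 -c "
from h import *
plan((0.4302,-0.125,0.0736),-5.1)"
```

```text
t 11.1 pos [ 0.4283 -0.2862  0.1132] yaw 4.07 shift [  13.2 -160.8   39.1] turn 9.17 F [ 0.9 -0.4 -1.3] w 0.0188 j7 0.54 tool z [ 0.0046 -0.0031 -1.    ]
```

Emit:
step_arm --targets '[[[0,1,-15,3,1],[0,3,-35,8,3],[0,5,-60,14,5],[0,7,-85,20,7],[0,9,-110,26,8.5],[0,11,-132,32,9.2],[0,13,-150,37,9.2],[0,13.2,-158,39,9.2],[0,13.2,-161,39,9.2],[0,13.2,-161,39,9.2],[0,13.2,-161,39,9.2]]]'

```text
time: 12.02
ee_pos: [0.4283, -0.1249, 0.0705]
ee_rot: [[0.996, -0.091, 0.0], [-0.091, -0.996, -0.0], [0.0, 0.0, -1.0]]
force: [-0.5, -1.1, -1.7]
width: 0.0183
```

```bash
cat > m10.py <<'E'
from h import *
import sys
k=sys.argv[1]
viewer.grab_frame('side')
plan((0.4302,-0.125,0.0736),-5.1)
s=bot.sense(); R=np.array(s['ee_rot']); p0=np.array(s['ee_pos'])
c=cam('wrist'); p,d=viewer.grab_frame('wrist'); cv2.imwrite(f"pics/{k}.png",p)
for n in("top","side"):
    q,e=viewer.grab_frame(n); cv2.imwrite(f"pics/{n}{k}.png",q); np.save(f"pics/{n}{k}.npy",e)
P=cloud(c,d,True).reshape(-1,3)
T=(P-p0)@R   # tool coords
b=T[(abs(T[:,0])<.012)&(T[:,1]<-.015)&(T[:,1]>-.17)&(T[:,2]>-.025)&(T[:,2]<.01)]
ym=[];xm=[];zt=[]
for y in np.arange(-.17,-.015,.008):
    q=b[(b[:,1]>=y)&(b[:,1]<y+.008)]
    if len(q)<20: continue
    A=np.c_[2*q[:,0],2*q[:,2],np.ones(len(q))]; f=np.linalg.lstsq(A,(q[:,0]**2+q[:,2]**2),rcond=None)[0]
    print(round(y+.004,3),len(q),'x',(q[:,0].min()*1e3).round(1),(q[:,0].max()*1e3).round(1),'ztop',(np.percentile(q[:,2],3)*1e3).round(2),'circ',(f[:2]*1e3).round(2),(np.sqrt(f[2]+f[0]**2+f[1]**2)*1e3).round(2))
    if y<-.03: ym.append(y+.004);xm.append((q[:,0].min()+q[:,0].max())/2);zt.append(np.percentile(q[:,2],3))
kx=np.polyfit(ym,xm,1);kz=np.polyfit(ym,zt,1)
print('x line deg',np.degrees(kx[0]).round(2),'x at 0',kx[1].round(4),'z line deg',np.degrees(kz[0]).round(2),'ztop at 0',kz[1].round(4))
for y in(-.024,-.188):
    loc=np.array([np.polyval(kx,y),y,np.polyval(kz,y)+.006]); print('axis pt',y,loc.round(4),'world',(p0+R@loc).round(4))
E
python3 m10.py w10
```

```text
t 12.0667 pos [ 0.4284 -0.1251  0.0705] yaw -5.23 shift [ 1.8 -0.2 -3.1] turn -0.13 F [ 0.1 -0.  -2.3] w 0.0184 j7 0.06 tool z [ 4.e-04 -4.e-04 -1.e+00]
-0.126 300 x -5.4 6.3 ztop -12.39 circ [ 0.25 -6.66] 5.19
-0.118 531 x -5.8 6.2 ztop -12.53 circ [ 0.21 -6.75] 5.17
-0.11 540 x -5.3 6.2 ztop -12.49 circ [ 0.39 -6.84] 5.05
-0.102 560 x -5.7 6.2 ztop -12.31 circ [ 0.29 -6.52] 5.28
-0.094 554 x -5.8 6.2 ztop -12.33 circ [ 0.31 -6.53] 5.25
-0.086 573 x -5.4 6.2 ztop -12.35 circ [ 0.41 -6.52] 5.25
-0.078 555 x -5.5 6.2 ztop -12.3 circ [ 0.41 -6.5 ] 5.27
-0.07 552 x -5.5 6.3 ztop -12.34 circ [ 0.37 -6.47] 5.33
-0.062 547 x -5.5 6.4 ztop -12.31 circ [ 0.35 -6.23] 5.5
-0.054 530 x -5.7 6.5 ztop -12.24 circ [ 0.33 -6.27] 5.4
-0.046 493 x -5.2 6.0 ztop -12.4 circ [ 0.38 -6.55] 5.22
-0.038 475 x -5.4 6.1 ztop -12.1 circ [ 0.39 -6.39] 5.32
-0.03 457 x -5.5 6.3 ztop -12.16 circ [ 0.4  -6.17] 5.44
-0.022 1030 x -9.5 10.6 ztop -16.37 circ [ 0.47 -7.89] 8.58
-0.014 272 x -9.4 10.1 ztop -16.56 circ [ 0.36 -7.93] 9.43
x line deg 0.05 x at 0 0.0004 z line deg 0.16 ztop at 0 -0.0121
axis pt -0.024 [ 0.0004 -0.024  -0.0062] world [ 0.431  -0.1012  0.0767]
axis pt -0.188 [ 0.0003 -0.188  -0.0066] world [0.4458 0.0621 0.0771]
```

View pics/w10.png

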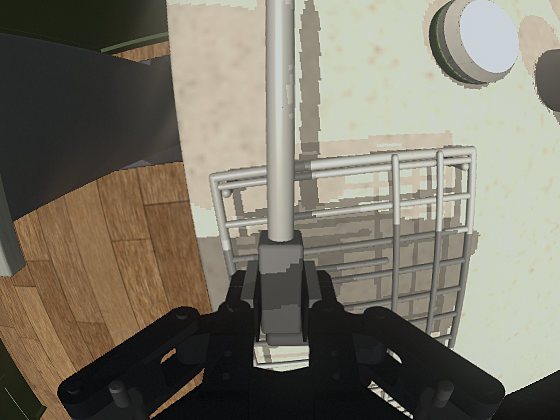

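```bash
python3 - <<'E'
from h import *
crop(cv2.imread('pics/sidew10.png'),180,150,290,240,7,'pics/s10z.png')
crop(cv2.imread('pics/topw10.png'),190,190,290,260,7.9,'pics/t10z.png')
E
```

```text
(no output)
```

View pics/s10z.png

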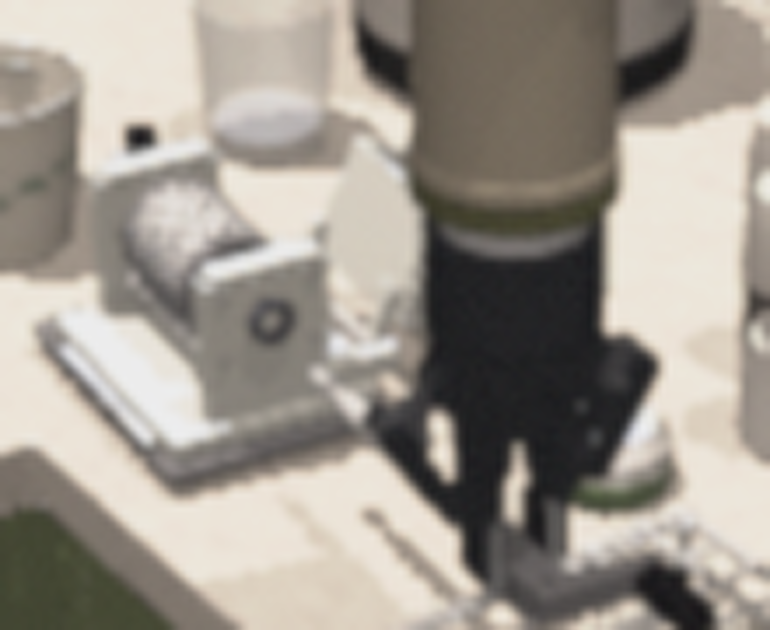

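View pics/t10z.png

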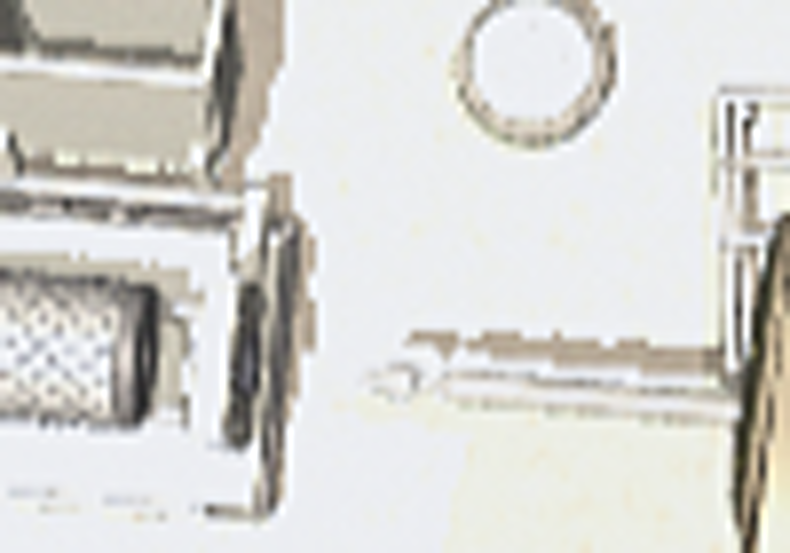

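```bash
python3 - <<'E'
from h import *
p=cv2.imread('pics/sidew10.png').astype(int)
# dark collar blob centroid
r=p[186:206,208:230].sum(2)/3; m=r<105
ys,xs=np.nonzero(m); print('blob',m.sum(),xs.mean()+208,ys.mean()+186, xs.min()+208,xs.max()+208,ys.min()+186,ys.max()+186)
c=cam('side'); uv=(((xs.min()+xs.max())/2+208),((ys.min()+ys.max())/2+186))
o,d,_=ray(c,uv,False); n=np.array([.0896,.996,0]); p0=np.array([.4497,.0995,.08])
s=n@(p0-o)/(d[0]@n); print('collar centre on face plane',(o+d[0]*s).round(4))
# tip
def proj(X): 
    return cv2.projectPoints(np.array([X],float),cv2.Rodrigues(c[1])[0],c[2],c[0],None)[0].ravel()
print('proj pred collar',proj([.4497,.0995,.08]),'proj tip at z.0756',proj([.446,.0636,.0757]))
E
```

```text
blob 36 218.27777777777777 195.80555555555554 215 221 193 199
collar centre on face plane [0.4468 0.0998 0.0812]
proj pred collar [218.80379167 196.10500606] proj tip at z.0756 [223.75200241 202.20981345]
```

Emit:
step_arm --targets '[[[0,0.3,0,-2,-0.1],[0,0.6,0,-4.3,-0.1],[0,0.6,-6,-4.3,-0.1],[0,0.6,-14,-4.3,-0.1],[0,0.6,-21,-4.3,-0.1],[0,0.6,-26,-4.3,-0.1],[0,0.6,-28,-4.3,-0.1],[0,0.6,-28,-4.3,-0.1]]]'

```text
time: 12.88
ee_pos: [0.4315, -0.0949, 0.0746]
ee_rot: [[0.996, -0.086, -0.0], [-0.086, -0.996, 0.0], [-0.0, -0.0, -1.0]]
force: [-0.5, -0.9, -2.2]
width: 0.0185
```

```bash
python3 m10.py w11|tail -5; python3 - <<'E'
from h import *
crop(cv2.imread('pics/sidew11.png'),180,150,290,240,7,'pics/s11z.png')
c=cam('side'); print(cv2.projectPoints(np.array([[.4484,.0916,.08]]),cv2.Rodrigues(c[1])[0],c[2],c[0],None)[0].ravel())
E
```

```text
-0.022 1037 x -9.5 10.7 ztop -16.41 circ [ 0.49 -7.96] 8.56
-0.014 266 x -9.4 10.2 ztop -16.58 circ [ 0.44 -8.99] 8.61
x line deg 0.04 x at 0 0.0004 z line deg 0.18 ztop at 0 -0.012
axis pt -0.024 [ 0.0004 -0.024  -0.0061] world [ 0.4339 -0.0716  0.0807]
axis pt -0.188 [ 0.0003 -0.188  -0.0066] world [0.448  0.0918 0.0812]
[219.7449105  197.22740828]
```

View pics/s11z.png

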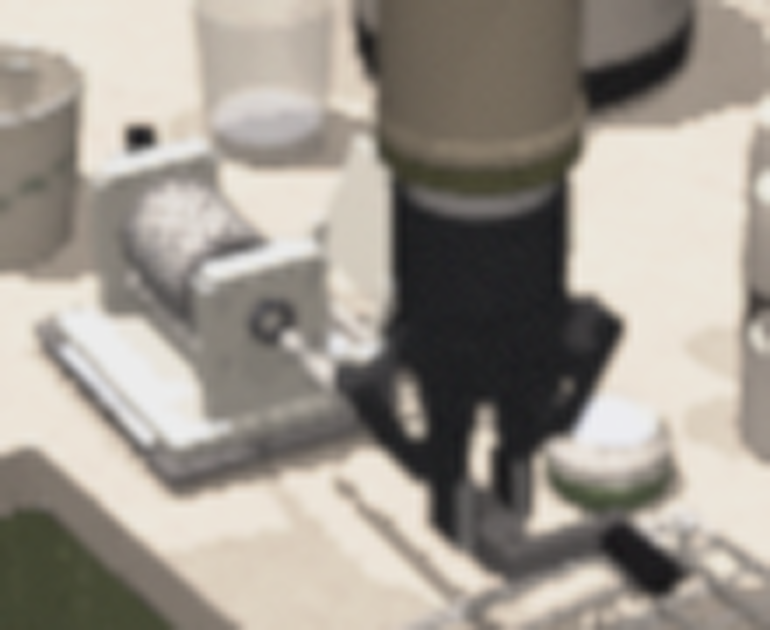

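Emit:
step_arm --targets '[[[0,0.4,-2,0,0],[0,0.6,-4,0,0],[0,0.6,-7,0,0],[0,0.6,-10,0,0],[0,0.6,-13,0,0],[0,0.6,-16,0,0],[0,0.6,-18,0,0],[0,0.6,-18,0,0]]]'

```text
time: 13.75
ee_pos: [0.4336, -0.0773, 0.0746]
ee_rot: [[0.996, -0.087, 0.0], [-0.087, -0.996, 0.0], [0.0, -0.0, -1.0]]
force: [0.7, 0.2, -1.8]
width: 0.0184
```

Emit:
step_arm --targets '[[[0,0,-2,0,0],[0,0,-4,0,0],[0,0,-6,0,0],[0,0,-8,0,0],[0,0,-10,0,0],[0,0,-12,0,0],[0,0,-12,0,0]]]'

```text
time: 14.33
ee_pos: [0.4347, -0.0655, 0.0746]
ee_rot: [[0.996, -0.087, 0.0], [-0.087, -0.996, 0.0], [0.0, -0.0, -1.0]]
force: [0.4, -0.9, -2.1]
width: 0.0186
```

```bash
python3 -c "
from h import *
plan((0.4555+.09*(-.05-.165),-.05,.0748),-5.1)"
```

```text
t 14.3333 pos [ 0.4347 -0.0655  0.0746] yaw -5.0 shift [  0.1 -15.5  -0.2] turn 0.1 F [ 0.4 -0.9 -2.1] w 0.0186 j7 -0.08 tool z [ 1.e-04  3.e-04 -1.e+00]
```

Emit:
step_arm --targets '[[[0,0,-2,0,0.1],[0,0,-5,0,0.1],[0,0,-8,0,0.1],[0,0,-11,0,0.1],[0,0,-14,0,0.1],[0,0,-17,0,0.1],[0,0,-20,0,0.1],[0,0,-23,0,0.1],[0,0,-25,0,0.1],[0,0,-25,0,0.1]]]'

```text
time: 15.17
ee_pos: [0.4369, -0.0405, 0.0747]
ee_rot: [[0.996, -0.089, 0.0], [-0.089, -0.996, 0.0], [0.0, -0.0, -1.0]]
force: [-0.8, 0.2, -2.4]
width: 0.0185
```

Emit:
step_arm --targets '[[[0,0,-2,0,0],[0,0,-5,0,0],[0,0,-8,0,0],[0,0,-11,0,0],[0,0,-14,0,0],[0,0,-17,0,0],[0,0,-20,0,0],[0,0,-20,0,0]]]'

```text
time: 15.83
ee_pos: [0.4387, -0.0204, 0.0746]
ee_rot: [[0.996, -0.089, 0.0], [-0.089, -0.996, 0.0], [0.0, -0.0, -1.0]]
force: [0.8, 0.6, -2.4]
width: 0.0181
```

```bash
python3 m10.py w12|tail -3
```

```text
x line deg 0.18 x at 0 0.0006 z line deg 2.31 ztop at 0 -0.0098
axis pt -0.024 [ 0.0005 -0.024  -0.0048] world [0.4413 0.0031 0.0794]
axis pt -0.188 [-0.     -0.188  -0.0114] world [0.4553 0.1665 0.0861]
```

View pics/w12.png

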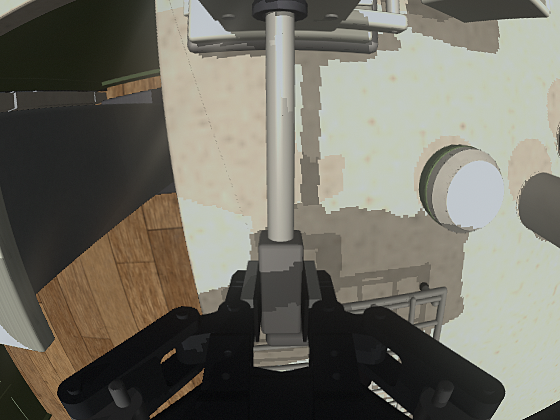

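Emit:
step_arm --targets '[[[0,0,-2,0,0],[0,0,-5,0,0],[0,0,-8,0,0],[0,0,-11,0,0],[0,0,-14,0,0],[0,0,-17,0,0],[0,0,-20,0,0],[0,0,-23,0,0],[0,0,-26,0,0],[0,0,-28,0,0],[0,0,-28,0,0]]]'

```text
time: 16.95
ee_pos: [0.4412, 0.0073, 0.0746]
ee_rot: [[0.996, -0.089, 0.0], [-0.089, -0.996, 0.0], [0.0, -0.0, -1.0]]
force: [-0.5, 0.6, -3.1]
width: 0.0183
```

Emit:
step_arm --targets '[[[0,0,-2,0,0],[0,0,-4,0,0],[0,0,-6,0,0],[0,0,-8,0,0],[0,0,-10,0,0],[0,0,-12,0,0],[0,0,-14,0,0],[0,0,-16,0,0],[0,0,-16,0,0]]]'

```text
time: 17.7
ee_pos: [0.4426, 0.0232, 0.0747]
ee_rot: [[0.996, -0.089, 0.0], [-0.089, -0.996, 0.0], [0.0, -0.0, -1.0]]
force: [0.5, -0.0, -2.9]
width: 0.0182
```

```bash
python3 - <<'E'
from h import *
plan((.4426,.0233,.0748),-5.1)
p,d=viewer.grab_frame('side'); crop(p,180,150,290,240,7,'pics/s13z.png')
p,d=viewer.grab_frame('top'); crop(p,160,180,260,260,7.9,'pics/t13z.png')
E
```

```text
t 17.7 pos [0.4426 0.0232 0.0747] yaw -5.1 shift [-0.  -0.1 -0.1] turn 0.0 F [ 0.5 -0.  -2.9] w 0.0182 j7 -0.3 tool z [ 1.e-04  3.e-04 -1.e+00]
```

View pics/s13z.png

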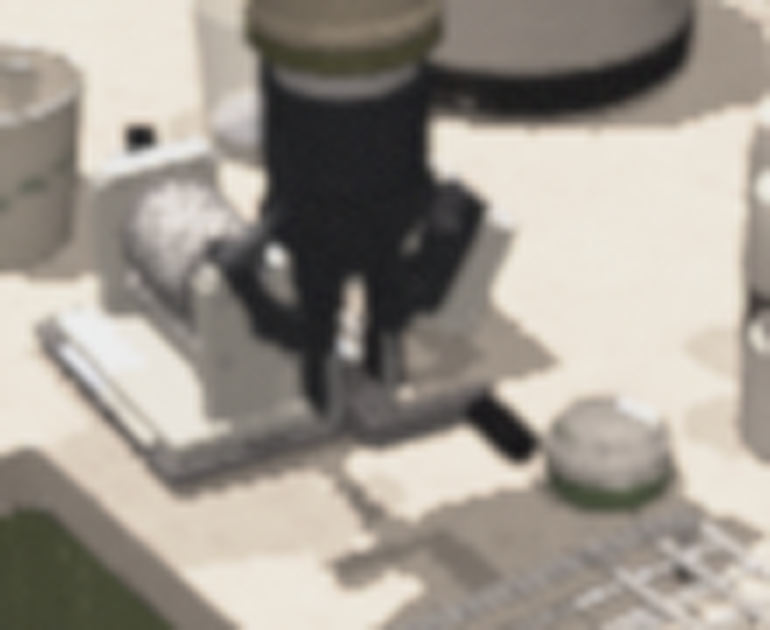

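View pics/t13z.png

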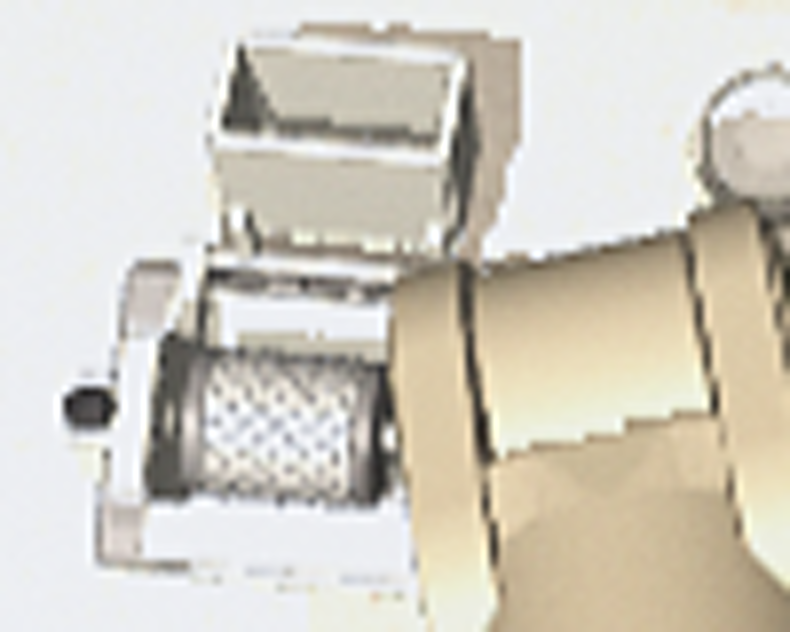

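Emit:
step_arm --targets '[[[0,0,-1.5,0,0],[0,0,-3,0,0],[0,0,-5,0,0],[0,0,-7,0,0],[0,0,-9,0,0],[0,0,-11,0,0],[0,0,-12,0,0],[0,0,-12,0,0]]]'

```text
time: 18.47
ee_pos: [0.4436, 0.035, 0.0747]
ee_rot: [[0.996, -0.089, 0.0], [-0.089, -0.996, 0.0], [0.0, -0.0, -1.0]]
force: [-0.1, 0.4, -1.9]
width: 0.0185
```

Tip at about y=0.224, entering the far hole with no reaction. I'll keep going gently.

Emit:
step_arm --targets '[[[0,0,-1.5,0,0],[0,0,-3,0,0],[0,0,-4.5,0,0],[0,0,-6,0,0],[0,0,-7.5,0,0],[0,0,-9,0,0],[0,0,-10,0,0],[0,0,-10,0,0]]]'

```text
time: 19.13
ee_pos: [0.4446, 0.0449, 0.0747]
ee_rot: [[0.996, -0.089, 0.0], [-0.089, -0.996, 0.0], [0.0, -0.0, -1.0]]
force: [0.1, 0.7, -3.4]
width: 0.0187
```

Emit:
step_arm --targets '[[[0,0,-1.5,0,0],[0,0,-3,0,0],[0,0,-4.5,0,0],[0,0,-6,0,0],[0,0,-8,0,0],[0,0,-8,0,0]]]'

```text
time: 19.63
ee_pos: [0.4453, 0.0531, 0.0747]
ee_rot: [[0.996, -0.089, 0.0], [-0.089, -0.996, 0.0], [0.0, -0.0, -1.0]]
force: [-0.8, 0.5, -2.9]
width: 0.0188
```

Emit:
step_arm --targets '[[[0,0,-1,0,0],[0,0,-2,0,0],[0,0,-3,0,0],[0,0,-4,0,0],[0,0,-5,0,0],[0,0,-6,0,0],[0,0,-6,0,0]]]'

```text
time: 20.22
ee_pos: [0.4458, 0.0588, 0.0746]
ee_rot: [[0.996, -0.089, 0.0], [-0.089, -0.996, 0.0], [0.0, -0.0, -1.0]]
force: [0.2, -0.8, -2.3]
width: 0.0183
```

```bash
python3 - <<'E'
from h import *
plan((.4486,.09,.0748),-5.1)
p,d=viewer.grab_frame('side'); crop(p,180,130,290,220,7,'pics/s14z.png')
p,d=viewer.grab_frame('wrist'); cv2.imwrite('pics/w14.png',p)
E
```

```text
t 20.2167 pos [0.4458 0.0588 0.0746] yaw -5.12 shift [  0.  -31.4  -0.2] turn -0.02 F [ 0.2 -0.8 -2.3] w 0.0183 j7 -0.39 tool z [ 1.e-04  2.e-04 -1.e+00]
```

View pics/w14.png

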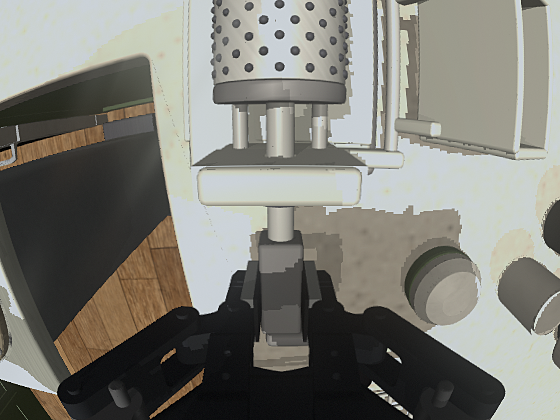

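View pics/s14z.png

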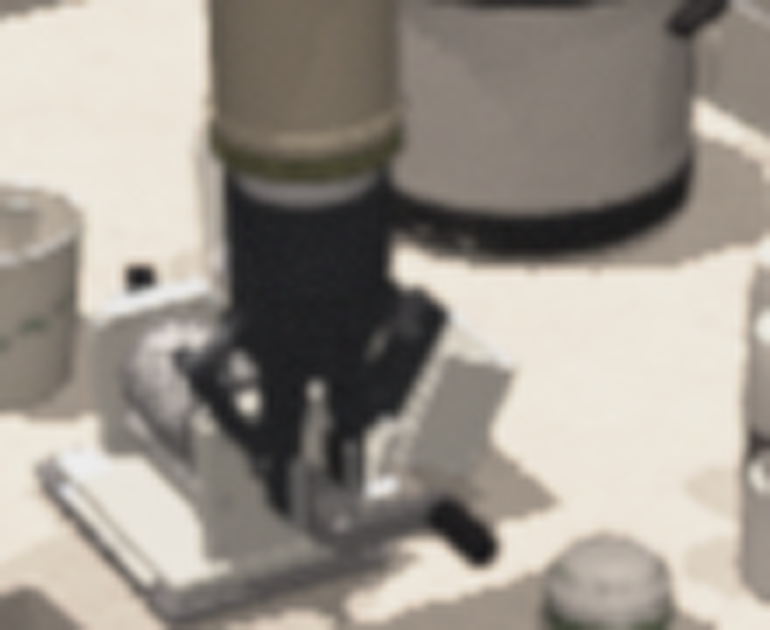

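Emit:
step_arm --targets '[[[0,0,-1,0,0],[0,0,-2,0,0],[0,0,-3,0,0],[0,0,-4,0,0],[0,0,-5,0,0],[0,0,-6,0,0],[0,0,-7,0,0],[0,0,-7,0,0]]]'

```text
time: 20.98
ee_pos: [0.4464, 0.0657, 0.0746]
ee_rot: [[0.996, -0.089, 0.0], [-0.089, -0.996, 0.0], [0.0, -0.0, -1.0]]
force: [-0.5, 0.4, -3.9]
width: 0.0184
```

Emit:
step_arm --targets '[[[0,0,-1,0,0],[0,0,-2,0,0],[0,0,-3,0,0],[0,0,-4,0,0],[0,0,-5,0,0],[0,0,-5,0,0]]]'

```text
time: 21.48
ee_pos: [0.4468, 0.0707, 0.0746]
ee_rot: [[0.996, -0.089, 0.0], [-0.089, -0.996, 0.0], [0.0, -0.0, -1.0]]
force: [-1.4, -1.3, -2.9]
width: 0.0187
```

Emit:
step_arm --targets '[[[0,0,-0.7,0,0],[0,0,-1.4,0,0],[0,0,-2,0,0],[0,0,-2,0,0]]]'

```text
time: 21.82
ee_pos: [0.4471, 0.0726, 0.0747]
ee_rot: [[0.996, -0.089, 0.0], [-0.089, -0.996, 0.0], [0.0, -0.0, -1.0]]
force: [0.9, -0.9, -2.4]
width: 0.0184
```

Emit:
step_arm --targets '[[[0,0,-0.7,0,0],[0,0,-1.4,0,0],[0,0,-2,0,0],[0,0,-2,0,0]]]'

```text
time: 22.15
ee_pos: [0.4472, 0.0746, 0.0747]
ee_rot: [[0.996, -0.089, 0.0], [-0.089, -0.996, 0.0], [0.0, -0.0, -1.0]]
force: [0.0, -0.3, -2.7]
width: 0.0185
```

Emit:
step_arm --targets '[[[0,0,-0.7,0,0],[0,0,-1.4,0,0],[0,0,-1.4,0,0]]]'

```text
time: 22.4
ee_pos: [0.4473, 0.0758, 0.0746]
ee_rot: [[0.996, -0.089, 0.0], [-0.089, -0.996, -0.0], [0.0, 0.0, -1.0]]
force: [0.1, -1.6, -2.4]
width: 0.0183
```

```bash
python3 - <<'E'
from h import *
c=cam('wrist'); s=bot.sense(); R=np.array(s['ee_rot']); p0=np.array(s['ee_pos'])
p,d=viewer.grab_frame('wrist'); crop(p,180,120,380,270,4,'pics/w15.png')
P=cloud(c,d,True).reshape(-1,3)
T=(P-p0)@R*1000
b=T[(abs(T[:,0])<12)&(T[:,1]<-10)&(T[:,1]>-50)&(T[:,2]<10)&(T[:,2]>-60)]
for y in np.arange(-50,-14,1.):
    q=b[(b[:,1]>=y)&(b[:,1]<y+1)]
    if len(q)>5: print(y,len(q),'x',q[:,0].min().round(1),q[:,0].max().round(1),'ztop',np.percentile(q[:,2],5).round(1))
E
```

```text
-50.0 64 x -5.2 6.0 ztop -11.8
-49.0 64 x -5.2 6.0 ztop -11.8
-48.0 59 x -5.2 6.0 ztop -11.5
-47.0 58 x -5.2 6.0 ztop -12.0
-46.0 64 x -5.3 6.0 ztop -11.8
-45.0 178 x -11.8 12.0 ztop -33.4
-44.0 1494 x -12.0 12.0 ztop -34.7
-43.0 246 x -11.9 11.9 ztop -36.6
-42.0 215 x -11.9 12.0 ztop -37.1
-41.0 186 x -11.9 12.0 ztop -37.0
-40.0 180 x -12.0 11.8 ztop -37.2
-39.0 173 x -12.0 11.8 ztop -37.1
-38.0 168 x -11.7 11.9 ztop -37.0
-37.0 186 x -12.0 11.8 ztop -37.2
-36.0 173 x -11.7 11.8 ztop -37.2
-35.0 178 x -11.8 11.9 ztop -37.1
-34.0 166 x -11.9 11.9 ztop -37.2
-33.0 142 x -11.9 12.0 ztop -36.8
-32.0 127 x -12.0 11.6 ztop -36.5
-31.0 72 x -11.9 11.8 ztop -35.8
-22.0 13 x -7.8 7.3 ztop -16.5
-21.0 82 x -9.3 10.5 ztop -16.2
-20.0 104 x -9.3 10.5 ztop -16.2
-19.0 88 x -9.3 10.6 ztop -16.0
-18.0 91 x -9.4 10.1 ztop -16.2
-17.0 96 x -9.4 10.0 ztop -16.3
-16.0 82 x -9.4 10.1 ztop -16.3
-15.0 86 x -9.5 10.2 ztop -16.2
```

View pics/w15.png

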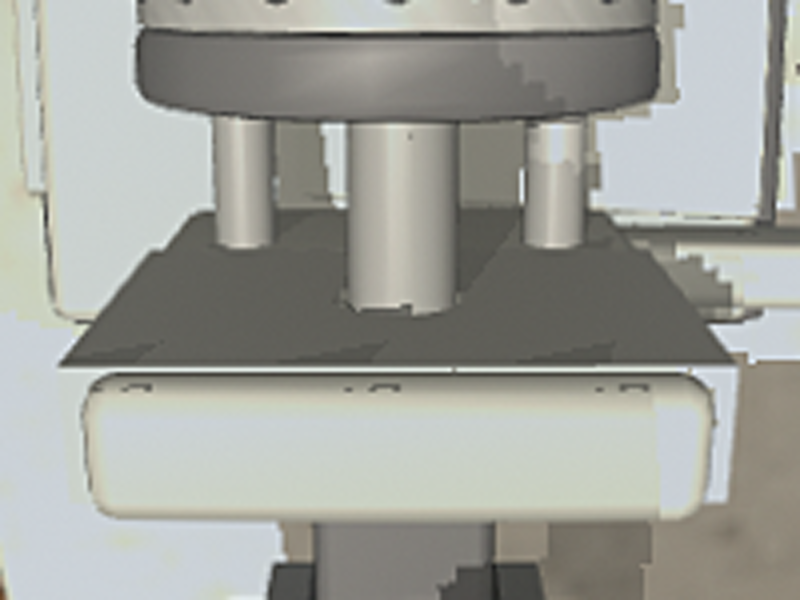

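Emit:
step_arm --targets '[[[0,0,-0.6,0,0],[0,0,-1.0,0,0],[0,0,-1.0,0,0],[0,0,-1.0,0,0]]]'

```text
time: 22.78
ee_pos: [0.4474, 0.0765, 0.0746]
ee_rot: [[0.996, -0.09, -0.0], [-0.09, -0.996, -0.0], [-0.0, 0.0, -1.0]]
force: [0.1, -3.9, -2.0]
width: 0.018
```

Emit:
step_arm --targets '[[[0,0,-0.6,0,0],[0,0,-1.0,0,0],[0,0,-1.0,0,0],[0,0,-1.0,0,0]]]'

```text
time: 23.12
ee_pos: [0.4475, 0.0776, 0.0746]
ee_rot: [[0.996, -0.09, -0.0], [-0.09, -0.996, -0.0], [-0.0, 0.0, -1.0]]
force: [-0.1, -4.5, -1.4]
width: 0.0185
```

Emit:
step_arm --targets '[[[0,0,-0.5,0,0],[0,0,-0.8,0,0],[0,0,-0.8,0,0],[0,0,-0.8,0,0]]]'

```text
time: 23.45
ee_pos: [0.4475, 0.0784, 0.0746]
ee_rot: [[0.996, -0.09, -0.0], [-0.09, -0.996, -0.0], [-0.0, 0.0, -1.0]]
force: [-0.9, -4.9, -2.8]
width: 0.0182
```

Emit:
step_arm --targets '[[[0,0,-0.5,0,0],[0,0,-0.8,0,0],[0,0,-0.8,0,0],[0,0,-0.8,0,0]]]'

```text
time: 23.78
ee_pos: [0.4476, 0.0793, 0.0746]
ee_rot: [[0.996, -0.09, -0.0], [-0.09, -0.996, -0.0], [-0.0, 0.0, -1.0]]
force: [-1.3, -4.6, -1.9]
width: 0.0185
```

```bash
cat > kn.py <<'E'
from h import *
import sys
def knob(dt,p,n):
    c=cam('top'); P=cloud(c,dt)
    g=P[215:245,160:185].reshape(-1,3); g=g[(g[:,2]>.1)&(g[:,2]<.18)&(g[:,1]>.232)&(g[:,1]<.262)]
    print(n,len(g),np.sort(g[:,2])[-12:].round(4),'mean',g[g[:,2]>.115][:,2].mean().round(4))
def sk(p,n):
    r=p[165:178,190:206].astype(int).sum(2)/3 if False else p[160:182,188:210].astype(float).mean(2)
    w=np.clip(110-r,0,None); yy,xx=np.mgrid[160:182,188:210]; print(n,'side knob centroid',(w*xx).sum()/w.sum(),(w*yy).sum()/w.sum(),w.sum())
for k in ('0','1','3','6','w10','w11'):
    knob(np.load(f'pics/top{k}.npy'),None,k); sk(cv2.imread(f'pics/side{k}.png'),k)
for i in range(2):
    p,d=viewer.grab_frame('top'); knob(d,p,'now'); p,d=viewer.grab_frame('side'); sk(p,'now'); cv2.imwrite(f'pics/{sys.argv[1]}.png',p)
E
python3 kn.py sk1; python3 -c "
from h import *
crop(cv2.imread('pics/sk1.png'),180,130,290,220,7,'pics/s16z.png')"
```

```text
0 88 [0.1164 0.1165 0.1168 0.1168 0.1171 0.1174 0.1181 0.1184 0.1198 0.1199
 0.1205 0.1209] mean 0.117
0 side knob centroid 197.52712100139084 170.2336578581363 479.33333333333326
1 88 [0.1177 0.1177 0.1178 0.118  0.1181 0.1181 0.1182 0.1184 0.1184 0.1191
 0.1202 0.1207] mean 0.1173
1 side knob centroid 197.06411917098447 170.46955958549225 514.6666666666666
3 86 [0.1167 0.1174 0.1176 0.1177 0.1178 0.1182 0.1183 0.1185 0.1188 0.1189
 0.12   0.1205] mean 0.1169
3 side knob centroid 196.6870415647922 170.63386308068465 545.3333333333333
6 33 [0.116  0.1162 0.1164 0.1168 0.1178 0.118  0.1183 0.1185 0.1186 0.1186
 0.1193 0.1208] mean 0.1178
6 side knob centroid 196.66384522370015 170.6287787182588 551.3333333333333
w10 85 [0.1167 0.1168 0.1173 0.1173 0.1176 0.1177 0.1177 0.1186 0.1189 0.1195
 0.1197 0.1203] mean 0.1172
w10 side knob centroid 197.087012987013 170.46233766233766 513.3333333333333
w11 88 [0.1164 0.1168 0.117  0.117  0.1174 0.1174 0.1175 0.1184 0.1195 0.1199
 0.12   0.1217] mean 0.1168
w11 side knob centroid 197.0252754374595 170.47828904731045 514.3333333333333
now 86 [0.117  0.1171 0.1171 0.1172 0.118  0.1181 0.1186 0.1186 0.1189 0.1199
 0.1214 0.1216] mean 0.1174
now side knob centroid 204.53573118788452 176.23095125414102 2113.0
now 84 [0.1174 0.1175 0.1176 0.1178 0.1179 0.1188 0.1189 0.1189 0.1189 0.1197
 0.1198 0.1226] mean 0.1174
now side knob centroid 204.48210098483668 176.22651242770053 2132.333333333333
```

View pics/s16z.png

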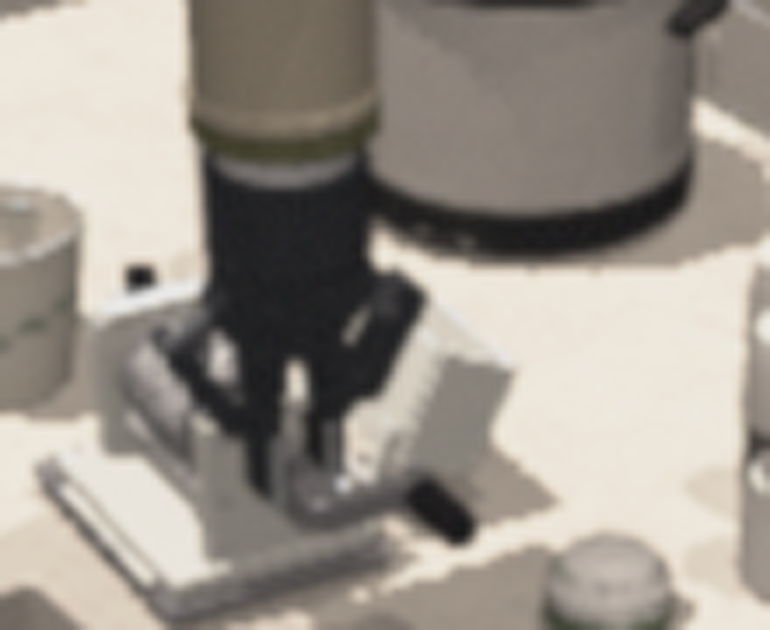

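Emit:
step_arm --targets '[[[0,0,-0.5,0,0],[0,0,-0.7,0,0],[0,0,-0.7,0,0],[0,0,-0.7,0,0]]]'

```text
time: 24.32
ee_pos: [0.4477, 0.0798, 0.0746]
ee_rot: [[0.996, -0.09, -0.0], [-0.09, -0.996, -0.0], [-0.0, 0.0, -1.0]]
force: [-0.6, -6.4, -1.3]
width: 0.0185
```

Emit:
step_arm --targets '[[[0,0,0.5,0,0],[0,0,1,0,0],[0,0,1,0,0],[0,0,1,0,0]]]'

```text
time: 24.65
ee_pos: [0.4476, 0.0792, 0.0746]
ee_rot: [[0.996, -0.089, 0.0], [-0.089, -0.996, 0.0], [0.0, -0.0, -1.0]]
force: [-0.9, -4.3, -2.9]
width: 0.0183
```

Emit:
step_arm --targets '[[[0,0,0.5,0,0],[0,0,1,0,0],[0,0,1,0,0],[0,0,1,0,0]]]'

```text
time: 24.98
ee_pos: [0.4476, 0.0787, 0.0746]
ee_rot: [[0.996, -0.089, 0.0], [-0.089, -0.996, 0.001], [0.0, -0.001, -1.0]]
force: [0.9, -1.3, -4.1]
width: 0.0188
```

Emit:
step_arm --targets '[[[0,0,0.5,0,0],[0,0,0.8,0,0],[0,0,0.8,0,0],[0,0,0.8,0,0]]]'

```text
time: 25.32
ee_pos: [0.4475, 0.0782, 0.0747]
ee_rot: [[0.996, -0.089, 0.0], [-0.089, -0.996, 0.001], [0.0, -0.001, -1.0]]
force: [0.8, 3.7, -4.8]
width: 0.0183
```

Emit:
step_arm --targets '[[[0,0,-0.5,0,0],[0,0,-0.8,0,0],[0,0,-0.8,0,0],[0.6,0,-0.8,0,0],[0.6,0,-0.8,0,0],[0.6,0,-0.8,0,0],[0.6,0,-0.8,0,0],[0.6,0,-0.8,0,0],[0.6,0,-0.8,0,0],[0.6,0,-0.8,0,0]]]'

```text
time: 26.15
ee_pos: [0.4476, 0.078, 0.0747]
ee_rot: [[0.996, -0.09, 0.0], [-0.09, -0.996, 0.0], [0.0, -0.0, -1.0]]
force: [0.0, 0.3, -0.5]
width: 0.0514
```

```bash
python3 - <<'E'
from h import *
plan((.4479,.079,.2),-5.1)
p,d=viewer.grab_frame('wrist'); cv2.imwrite('pics/w17.png',p)
p,d=viewer.grab_frame('side'); crop(p,180,130,290,220,7,'pics/s17z.png')
E
```

```text
t 26.15 pos [0.4476 0.078  0.0747] yaw -5.14 shift [   0.3   -1.  -125.3] turn -0.04 F [ 0.   0.3 -0.5] w 0.0514 j7 -0.44 tool z [ 1.e-04  0.e+00 -1.e+00]
```

View pics/w17.png

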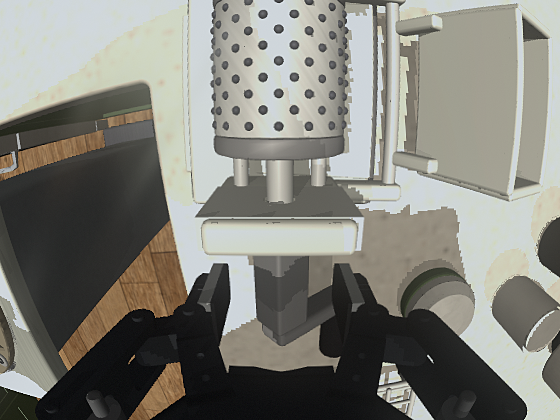

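View pics/s17z.png

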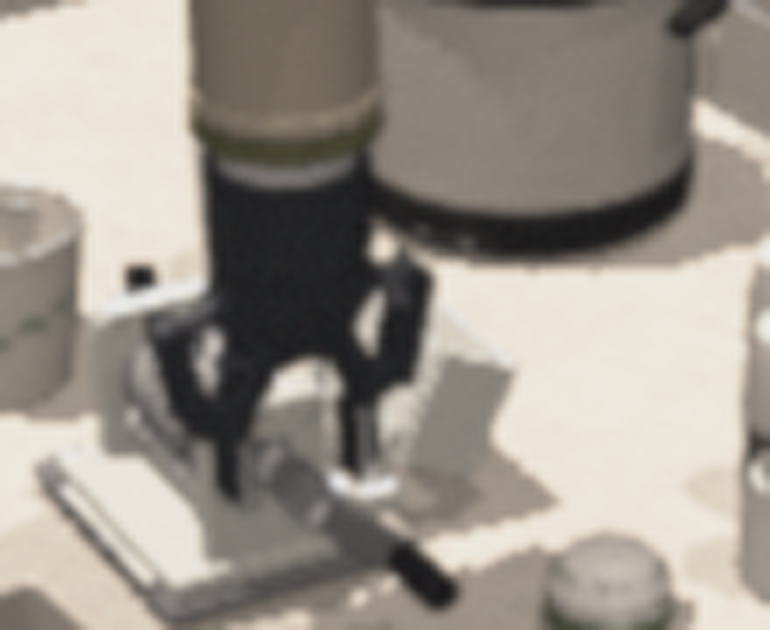

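Emit:
step_arm --targets '[[[0.6,0,0,-5,0],[0.6,0,0,-20,0],[0.6,0,0,-45,0],[0.6,0,0,-80,0],[0.6,0,10,-115,0],[0.6,0,40,-150,0],[0.6,0,70,-180,0],[0.6,0,80,-190,0],[0.6,0,80,-190,0],[0.6,0,80,-190,0]]]'

```text
time: 27.08
ee_pos: [0.4407, -0.002, 0.2655]
ee_rot: [[0.996, -0.091, 0.002], [-0.091, -0.996, -0.0], [0.002, -0.0, -1.0]]
force: [-0.9, 0.7, -0.3]
width: 0.0512
```

```bash
python3 kn.py sk2 | tail -4; python3 - <<'E'
from h import *
crop(cv2.imread('pics/sk2.png'),180,130,290,220,7,'pics/s18z.png')
viewer.grab_frame('side')
c=cam('wrist');s=bot.sense();print(s['ee_pos'],s['force'])
p,d=viewer.grab_frame('wrist'); cv2.imwrite('pics/w18.png',p)
P=cloud(c,d,True).reshape(-1,3)
u=np.array([.0896,.996,0]);v=np.array([.996,-.0896,0]); o=np.array([.4555,.165,0])
A=(P-o)@u; B=(P-o)@v
m=(abs(B)<.016)&(P[:,2]>.06)&(P[:,2]<.12)
for a in np.arange(-.125,.0,.002):
    q=m&(A>=a)&(A<a+.002)
    if q.sum()>3: print(round(a,3),q.sum(),'B',(B[q].min()*1e3).round(1),(B[q].max()*1e3).round(1),'z',P[q][:,2].max().round(4))
p,d=viewer.grab_frame('top'); cv2.imwrite('pics/t18.png',p); crop(p,160,180,260,260,7.9,'pics/t18z.png')
E
```

```text
now side knob centroid 196.50441956393638 170.71184443134945 565.6666666666666
now 88 [0.1166 0.1167 0.1169 0.1172 0.1175 0.1175 0.118  0.1181 0.1184 0.1185
 0.1202 0.1205] mean 0.1169
now side knob centroid 196.48402366863908 170.70295857988168 563.3333333333333
[ 0.43982394 -0.00048736  0.2635472 ] [ 0.39676811 -0.46981996  0.38838876]
-0.123 35 B -8.4 15.9 z 0.0896
-0.121 50 B -9.4 15.8 z 0.0899
-0.119 51 B -9.3 15.8 z 0.0907
-0.117 55 B -9.3 15.8 z 0.0902
-0.115 56 B -9.4 15.8 z 0.0896
-0.113 42 B -12.3 14.8 z 0.0916
-0.111 54 B -12.4 13.6 z 0.0929
-0.109 54 B -12.3 13.6 z 0.0937
-0.107 57 B -12.3 13.5 z 0.0939
-0.105 54 B -12.3 13.5 z 0.0927
-0.103 57 B -11.3 13.5 z 0.0934
-0.101 51 B -11.3 13.5 z 0.0925
-0.099 55 B -11.3 13.5 z 0.0933
-0.097 54 B -11.3 13.4 z 0.0938
-0.095 52 B -11.3 13.4 z 0.0932
-0.093 48 B -11.3 13.4 z 0.0927
-0.091 52 B -11.3 13.4 z 0.0932
-0.089 53 B -12.3 13.4 z 0.0922
-0.087 54 B -12.4 13.4 z 0.093
-0.085 54 B -12.3 13.3 z 0.0937
-0.083 54 B -12.3 13.4 z 0.0937
-0.081 54 B -12.3 13.3 z 0.0925
-0.079 53 B -12.3 13.4 z 0.0931
-0.077 53 B -12.3 13.3 z 0.092
[... 468 characters left out ...]
5.5 z 0.1114
-0.043 24 B -5.4 5.4 z 0.0864
-0.041 24 B -5.4 5.4 z 0.0857
-0.039 24 B -5.3 5.3 z 0.0868
-0.037 23 B -5.4 5.3 z 0.0869
-0.035 25 B -5.4 5.3 z 0.0866
-0.033 23 B -5.4 5.3 z 0.0872
-0.031 22 B -5.4 5.3 z 0.0868
-0.029 25 B -5.4 5.3 z 0.0872
-0.027 60 B -15.9 15.9 z 0.1041
-0.025 239 B -15.9 15.8 z 0.1063
-0.023 75 B -15.2 15.2 z 0.1069
-0.021 68 B -15.2 16.0 z 0.1067
-0.019 62 B -15.3 15.2 z 0.1071
-0.017 69 B -15.2 15.2 z 0.1068
-0.015 71 B -15.2 15.1 z 0.1075
-0.013 66 B -15.3 15.1 z 0.1073
-0.011 68 B -15.2 15.1 z 0.1067
-0.009 73 B -15.2 15.1 z 0.1069
-0.007 66 B -15.2 15.9 z 0.1073
-0.005 71 B -15.3 15.1 z 0.107
-0.003 70 B -15.3 16.0 z 0.1071
-0.001 62 B -15.3 15.1 z 0.1084
```

View pics/w18.png

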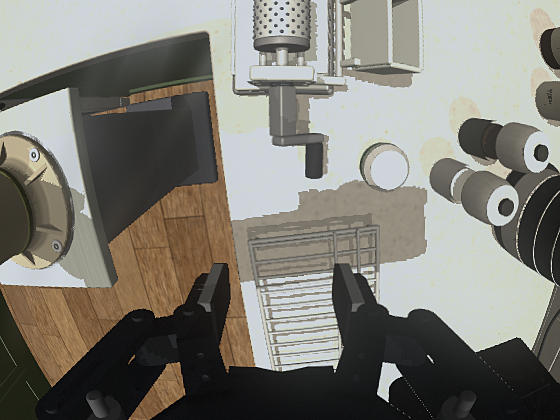

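View pics/s18z.png

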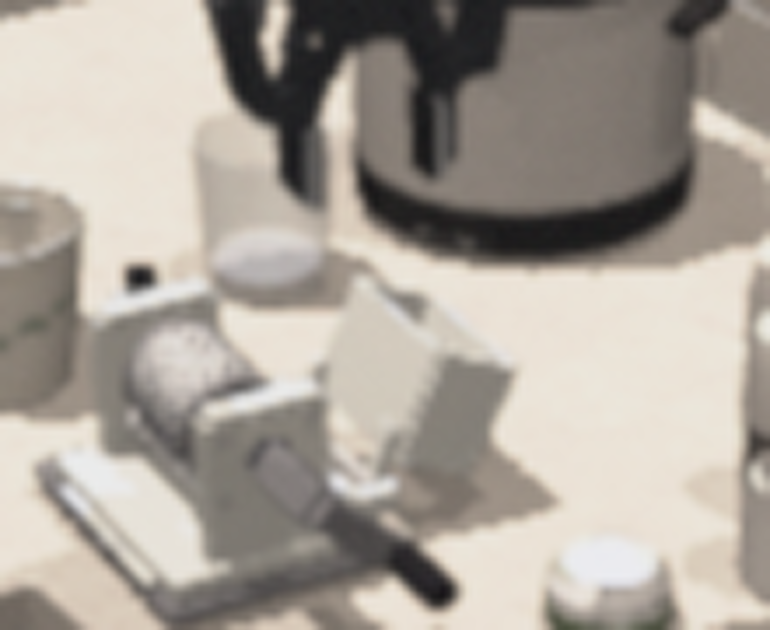

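View pics/t18z.png

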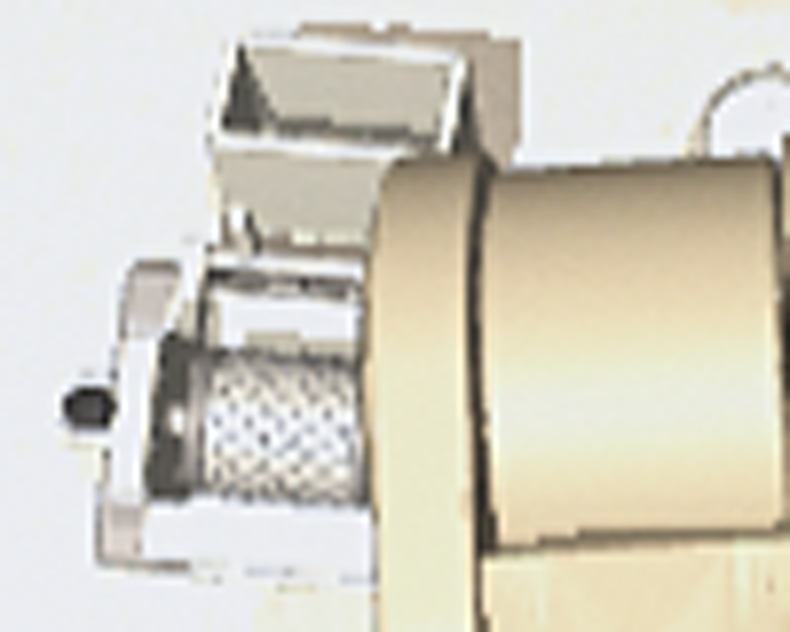

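```bash
python3 - <<'E'
from h import *
print(bot.hand_in()); print(bot.sense()['time'])
E
```

```text
the job is handed in; nothing more can be done
None
the job is handed in; nothing more can be done
```

The drum grater is back together and the job was handed in at about 27.5 s. The drum sits in the cradle, and the crank spindle runs from the right through the near cheek, the drum and the far cheek.

- **Insertion:** The spindle met almost no resistance. The sprung collar took about 4–6 N, and the most I measured along the spindle was about 6.4 N.
- **Catch:** A gentle pull back met a 3.7 N reaction where the collar had been pushing the other way on the way in, so the spindle is held. The catch knob's height matched its rest height, but I never recorded it lifted, so that reading alone proves little. It was the pull test that confirmed the latch.
- **After release:** The hub stayed about 2 mm from the near cheek, so the collar was pressed by about 3.5–4 mm. The drum was still in place and the gripper was clear of everything.
- **Crank:** It swung partway down under its own weight when I let go. I did not check for longer than a moment that it had stopped moving.
- **Other objects:** I saw nothing out of place in the pictures I looked at, but I did not measure their positions again.

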